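# Tidy the desk after repotting

## Robot

A 7-joint arm with a two-finger parallel gripper is mounted at the origin on the work surface. World frame = base frame: x ahead of the robot, y to its left, z up, the work surface at z = 0. Lengths are in m, angles in rad, forces in N, time in s.
With the tool pointing down it reaches from about 0.425 to 0.925 m from the base axis. Payload 6.8 kg.
Tool frame: the origin (TCP) lies midway between the tips of the shut fingers; the grasp point (between the pads) lies 19 mm behind it; z points along the fingers, y is the direction in which the jaws open and shut (so a half turn about z gives the same grasp; the last joint's range is limited). The gripper opens to 85 mm and grips with 20 to 120 N. Pads are 22 mm wide; open, the fingers measure 114 mm over their backs; the gripper's body (76 mm by 85 mm) begins 54 mm behind the grasp point. The pads swing forward as they close: fully open they stand 13 mm farther back than shut.
Start: joints at [-1.408, 0.477, 0.022, 1.555, -0.011, 1.109, -0.083], TCP at [0.181, 0.65, 0.231] pointing down, gripper open.
Joint ranges: [-2.96, 2.96], [-0.34, 2.1], [-1.41, 1.46], [0.24, 2.44], [-1.37, 4.51], [0.17, 1.92], [-2.96, 2.96]. Speed limits (rad/s): [2.39, 2.39, 3.14, 3.14, 3.14, 3.14, 3.14].

## Interface

Orientations are given as a unit quaternion [w, x, y, z].
In Python, from station import * gives the robot as it stands. The module is installed in compiled form; this text tells all that it offers.
- The arm moves only by the tool jog_arm, never from a script. Its arguments are lists of equal length, an entry for each row: "dp": the shift along the tool's x, y, z in units of 25 mm (1.0 is 25 mm), a list of three; "angular": the turn, a rotation vector about the tool's x, y, z in units of 5 degrees (1.0 is 5 degrees), a list of three; "claw": the finger opening in mm, from 0 to 85.4. A call has exactly 5 rows; each row is the pose to reach, as a shift and turn from the pose commanded when the call began, along the tool's axes at that moment; what a row does not reach only later rows make up. A row lasts 1/10 s, in which the tool goes at most 50 mm and 8.59 degrees, less where a joint would pass 70% of its speed; a pose out of reach is approached as far as the arm can. A call with a gripper value outside its range is refused whole. The fingers move at their own pace and stop on an object; "grip_force" is the grip in N (left out, the last holds). Time passes only in rows, so rows that repeat a pose let the fingers close, or fill a call up. It gives the time, the measured TCP pose, the force and the opening at its end, in the units of the state.
- get_obs(): the state, without advancing time (a new reading comes with each control period).
- read_camera(name): name is "scene" or "top" or "wrist"; returns a dict with "pixels" (384x512x3 uint8, blue, green, red), "camera_matrix" (3x3 intrinsics, pixels), "rvec" (rotation vector, rad) and "tvec" (3), from world to camera coordinates, as OpenCV has them. Camera axes: x right, y down, z forward; pixel columns grow to the right and rows downward; lengths in m; the calibration is good to about 2 mm. A picture is of the moment at which its call begins. There is no depth.
- hand_in(): hands the job in, once; it reports no verdict.
The state is a dict: "t": time; "q": joint angles; "joint_vel": joint speeds; "joint_torque": joint torques, N m; "eef_pos": TCP position; "tool_rot": TCP orientation; "contact_force": force on the tool from outside, world axes, zero at the start; "torque": the same for the moment, N m; "gripper_width": opening from 0.0 (shut) to 1.0 (fully open).
Only numpy, scipy, OpenCV 4.12 (cv2) and the standard library are available. Lean on these libraries where they do the work, as an engineer would, in place of code of your own. Each camera call takes 0.05 s, during which the arm holds its last target.

## Task

Clear up the desk after repotting: stand each little plant flat in the saucer of its own pot's colour, lay the stapler and the highlighter flat on the floor inside the black desk tray, and lay the trowel flat inside the green plant-tool tray. Keep the plants upright, leave the mug and the mouse where they are, and let go of everything at the end.

Things in the scene. Friction and masses are not known exactly. Their poses are not given: they have to be found in the camera images.
- pot_terracotta_mid (a point): Small succulent in a plain terracotta-coloured round pot, 52 mm diameter with straight sides, 60 mm high, about 0.22 kg; the pale green rosette rises to 78 mm above the pot's underside and stays narrower than the pot. This point is the centre of the pot, 30 mm above its underside; z is up. Stands upright on the desk.
- pot_blue_mid (a point): Small round dark green cactus with a pink flower in a blue round pot, 52 mm diameter with straight sides, 60 mm high, about 0.22 kg; the cactus rises to 81 mm above the pot's underside. This point is the centre of the pot, 30 mm above its underside; z is up. Stands upright on the desk.
- stapler_mid (a point): Red and dark grey stapler, 110 mm long (x), 32 mm wide at the foot and 26 mm at the red head (y), 46 mm high, about 0.16 kg. This point is its centre, 23 mm above its underside; the foot reaches 12 mm up and the head spans 20 to 46 mm. Stands on its foot.
- highlighter_mid (a point): Chunky flat-sided highlighter pen, pink with a white cap, 125 mm long (x), 22 mm wide (y), 16 mm thick, 30 g; it does not roll. This point is its centre, 8 mm above its underside. Lies flat on the desk.
- trowel_handle (a point): Mini plant trowel, 155 mm long (x), about 90 g: dark wooden handle 84 mm long, 20 mm wide and 20 mm high, then a steel blade 34 mm wide and up to 10 mm high toward +x. This point lies on the handle close to the balance point, 10 mm above the underside; from here the handle runs 66 mm to -x (its butt) and 18 mm to +x, and the blade tip is 90 mm to +x. Lies flat on the desk.
- saucer_terracotta: Terracotta-coloured round saucer, fixed to the desk, 88 mm outer diameter at the rim, 8 mm high; floor 3 mm thick, inside at least 74 mm across. Origin at the centre of its underside, on the desk.
- saucer_blue: Blue round saucer, fixed to the desk, 88 mm outer diameter at the rim, 8 mm high; floor 3 mm thick, inside at least 74 mm across. Origin at the centre of its underside, on the desk.
- desk_tray: Low black open desk tray for stationery, fixed to the desk: outside 150 mm (x) by 220 mm (y), 15 mm high, walls and floor 4 mm thick. Origin at the centre of its underside, on the desk.
- garden_tray: Green open plastic tray for plant tools, fixed to the desk: outside 120 mm (x) by 220 mm (y), 25 mm high, walls and floor 4 mm thick. Origin at the centre of its underside, on the desk.
- mug_mid (a point): Bystander: white coffee mug, 80 mm diameter, 90 mm high, with a handle, standing loose at the far right of the desk. This point is its centre, 45 mm up.
- mouse_mid (a point): Bystander: round grey computer mouse, 62 mm diameter, 31 mm high, loose at the far left of the desk. This point is its centre, 15 mm up.
Things that resemble listed ones, but are neither listed nor needed, are in the scene too. What is shaped like the part that bears pot_terracotta_mid but yellow is not meant.

How it is judged:
At the end, for the whole second after the job is handed in: Pots upright (0.08 rad) on the floor of the saucer of their colour, within 16 mm of its centre; stapler and highlighter level (0.07 rad) on the black tray's floor, their points within 66 mm (x), 98 mm (y) of its centre; trowel so in the green tray (50, 98 mm); all at rest (horizontal distance between pot_terracotta_mid and saucer_terracotta below 0.016 m and angle between each of pot_terracotta_mid, pot_blue_mid's own z axis and vertical below 0.08 rad and z of pot_terracotta_mid in the frame of saucer_terracotta between 0.028 and 0.038 m and linear speed of each of pot_terracotta, pot_blue, stapler, highlighter, trowel below 0.02 m/s and angular speed of each of pot_terracotta, pot_blue, stapler, highlighter, trowel below 0.2 rad/s and horizontal distance between pot_blue_mid and saucer_blue below 0.016 m and z of pot_blue_mid in the frame of saucer_blue between 0.028 and 0.038 m and x of stapler_mid in the frame of desk_tray between -0.066 and 0.066 m and y of stapler_mid in the frame of desk_tray between -0.098 and 0.098 m and z of stapler_mid in the frame of desk_tray below 0.032 m and angle between stapler_mid's own x axis and vertical between 1.5 and 1.64 rad and x of highlighter_mid in the frame of desk_tray between -0.066 and 0.066 m and y of highlighter_mid in the frame of desk_tray between -0.098 and 0.098 m and z of highlighter_mid in the frame of desk_tray below 0.02 m and angle between highlighter_mid's own x axis and vertical between 1.5 and 1.64 rad and x of trowel_handle in the frame of garden_tray between -0.05 and 0.05 m and y of trowel_handle in the frame of garden_tray between -0.098 and 0.098 m and z of trowel_handle in the frame of garden_tray below 0.024 m and angle between trowel_handle's own x axis and vertical between 1.5 and 1.64 rad); the robot touches nothing.
It fails at once if a plant pot is tipped by more than about 30 degrees (angle between any of pot_terracotta_mid, pot_blue_mid's own z axis and vertical above 0.52 rad).
It fails at once if the mug or the mouse is pushed more than 3 cm from its place (distance of any of mug_mid, mouse_mid from where it was at the start of the episode above 0.03 m).
It also fails if it takes over 115 s, if anything falls off the work surface, if the arm or the gripper's body presses on something with over 40 N, if the wrist force passes 120 N, or if a joint passes its speed limit or range.

## Working session

There is one attempt and no reset: what is moved stays moved. The work goes in short steps, Python scripts to look and compute and a tool call to move; the robot and the scene stay as the last step left them, time stands still between calls to the robot, and variables do not carry over. Pictures are saved under pics/ and viewed, and the job is handed in when it is done.

Besides the shell and the picture viewer there is one more tool, called after "Emit:" as name(argument=value, ...), one argument or row to a line, values as JSON. jog_arm: Moves the arm, as the interface text tells. Its arguments: {"type":"object","properties":{"dp":{"type":"array","items":{"type":"array","items":{"type":"number"}}},"angular":{"type":"array","items":{"type":"array","items":{"type":"number"}}},"claw":{"type":"array","items":{"type":"number"}},"grip_force":{"type":"number"}},"required":["dp","angular","claw"]}

```bash
mkdir -p pics
cat > h.py <<'E'
import numpy as np, cv2
from station import *
def cam(n):
    c=read_camera(n); c['R']=cv2.Rodrigues(np.array(c['rvec'],float))[0]; c['t']=np.array(c['tvec'],float).ravel(); c['K']=np.array(c['camera_matrix'],float)
    c['C']=-c['R'].T@c['t']; c['pixels']=np.array(c['pixels']).astype(np.uint8); return c
def ray(c,u,v,z):
    d=c['R'].T@np.linalg.solve(c['K'],np.array([u,v,1.0])); s=(z-c['C'][2])/d[2]; return c['C']+s*d
def proj(c,p):
    x=c['K']@(c['R']@np.array(p,float)+c['t']); return x[:2]/x[2]
E
python3 - <<'E'
from h import *
o=get_obs(); print(o)
for n in ['scene','top','wrist']:
    c=cam(n); cv2.imwrite(f'pics/{n}0.png',c['pixels']); np.savez(f'pics/{n}0.npz',**{k:c[k] for k in ['R','t','K','C','pixels']}); print(n,c['C'],c['K'][0,0])
E
```

```text
{'t': 0.0, 'q': array([-1.40807453,  0.47782556,  0.02236295,  1.55644578, -0.01151052,
        1.10928102, -0.08308213]), 'joint_vel': array([ 6.36302523e-04, -4.75928330e-04,  1.37900182e-03,  1.06944825e-04,
        8.62397818e-05,  5.25581456e-04,  3.95895520e-04]), 'joint_torque': array([ 5.04474392e-04, -5.96449149e+01,  1.60835255e+00, -2.81198180e+01,
        1.25821255e-02,  9.51063121e-03,  1.32528578e-05]), 'eef_pos': array([0.18044664, 0.64982688, 0.23031148]), 'tool_rot': array([-5.48289118e-05,  1.34990361e-01,  9.90846489e-01, -9.13974824e-04]), 'contact_force': array([-0.04206538, -0.0256658 , -0.36975701]), 'torque': array([-0.0043221 , -0.01808615, -0.02153936]), 'gripper_width': 0.9991437784024267}
scene [ 1.04819962 -0.97056092  0.90627994] 493.86516717051137
top [0.23890891 0.00251882 1.58717544] 461.8791538575037
wrist [0.10804974 0.66963741 0.37275527] 324.09767644054216
```

View pics/scene0.png

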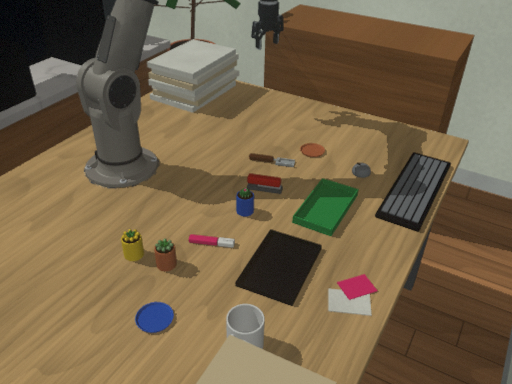

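View pics/top0.png

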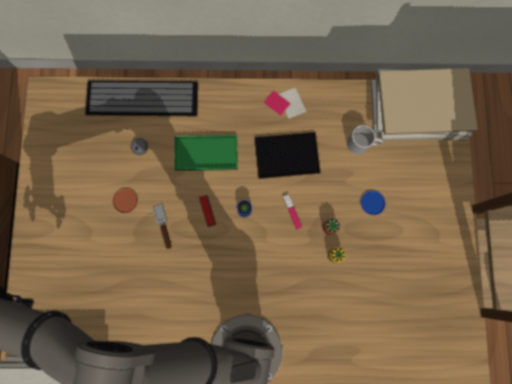

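View pics/wrist0.png

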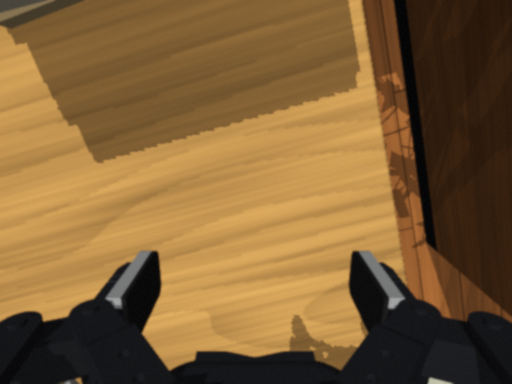

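```bash
cat > meas.py <<'E'
from h import *
d=dict(np.load('pics/top0.npz')); s=dict(np.load('pics/scene0.npz'))
for n,c in (('top',d),('scene',s)):
    hsv=cv2.cvtColor(c['pixels'],cv2.COLOR_BGR2HSV); H,S,V=cv2.split(hsv)
    M={'red/pink':((H<5)|(H>165))&(S>150)&(V>60),'terr':(H>=4)&(H<=12)&(S>110)&(V>70),'blue':(H>105)&(H<130)&(S>120)&(V>50),'green':(H>55)&(H<80)&(S>120),'yellow':(H>22)&(H<32)&(S>190),'black':(V<40)}
    for k,m in M.items():
        m=cv2.morphologyEx(m.astype(np.uint8),cv2.MORPH_OPEN,np.ones((2,2)))
        nn,l,st,ce=cv2.connectedComponentsWithStats(m)
        for i in range(1,nn):
            if st[i,4]>25 and not(k=='black' and st[i,4]>6000):
                cn=max(cv2.findContours((l==i).astype(np.uint8),0,2)[0],key=cv2.contourArea)
                r=cv2.minAreaRect(cn)
                print(n,k,ce[i].round(1),st[i],[np.round(q,1) for q in r], ray(c,*ce[i],0.0).round(3)[:2])
a=d['pixels'][120:275,100:400]; cv2.imwrite('pics/topcrop.png',cv2.resize(a,None,fx=2.6,fy=2.6,interpolation=cv2.INTER_CUBIC))
a=s['pixels'][130:350,100:390]; cv2.imwrite('pics/scenecrop.png',cv2.resize(a,None,fx=2.6,fy=2.6,interpolation=cv2.INTER_CUBIC))
E
python3 meas.py
```

```text
top red/pink [277.4 103.6] [266  93  24  22 296] [array([277.5, 103.7]), array([20.6, 14.6]), np.float64(39.3)] [ 0.857 -0.109]
top red/pink [207.9 211.1] [201 197  14  29 204] [array([207.9, 211.2]), array([29.4,  7.1]), np.float64(73.3)] [0.463 0.135]
top red/pink [295.6 218.6] [290 209  12  20 110] [array([295.6, 218.4]), array([21. ,  5.3]), np.float64(66.8)] [ 0.438 -0.169]
top terr [125.6 201.2] [114 189  24  25 478] [array([125.5, 201. ]), array([24., 23.]), np.float64(90.0)] [0.496 0.42 ]
top terr [327.5 230.7] [325 224   8  12  44] [array([327.1, 230.3]), array([13. ,  4.6]), np.float64(59.0)] [ 0.396 -0.279]
top blue [373.6 203.3] [363 192  22  23 407] [array([373.5, 203. ]), array([22., 21.]), np.float64(90.0)] [ 0.493 -0.443]
top blue [245.5 214.7] [241 213  10   4  26] [array([245.6, 214.8]), array([2.7, 9.2]), np.float64(82.9)] [0.451 0.004]
top green [206.5 153.5] [ 177  137   60   34 1938] [array([206.5, 153.6]), array([32.4, 59.6]), np.float64(88.8)] [0.669 0.144]
top black [142.6 107.9] [ 87  83 111  34 540] [array([142. ,  99.5]), array([ 33., 110.]), np.float64(90
[... 2088 characters left out ...]
1.5,   2. ]), array([ 4., 11.]), np.float64(90.0)] [-1.132  1.539]
scene black [271.7  21.1] [261   6  23  38 484] [array([272.4,  24.8]), array([37. , 21.6]), np.float64(85.9)] [-0.304  1.613]
scene black [122.9  92.5] [110  77  27  32 632] [array([123. ,  92.5]), array([31., 26.]), np.float64(90.0)] [-0.377  0.428]
scene black [401.7 175.1] [389 154  27  42 110] [array([402.1, 174.6]), array([ 2.3, 48.5]), np.float64(31.6)] [0.814 0.437]
scene black [413.3 210.8] [377 164  74  68 585] [array([422.8, 204.6]), array([39.9, 90.1]), np.float64(56.5)] [0.898 0.269]
scene black [280.2 267.9] [ 237  232   85   74 3687] [array([279.2, 266.4]), array([59.4, 73.9]), np.float64(27.6)] [ 0.669 -0.146]
```

View pics/topcrop.png

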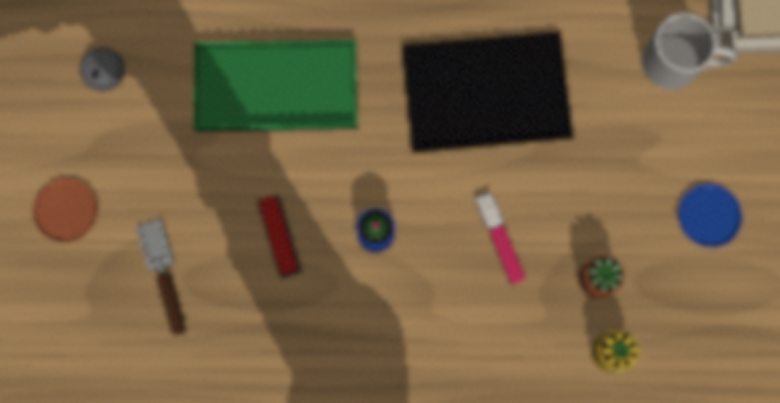

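View pics/scenecrop.png

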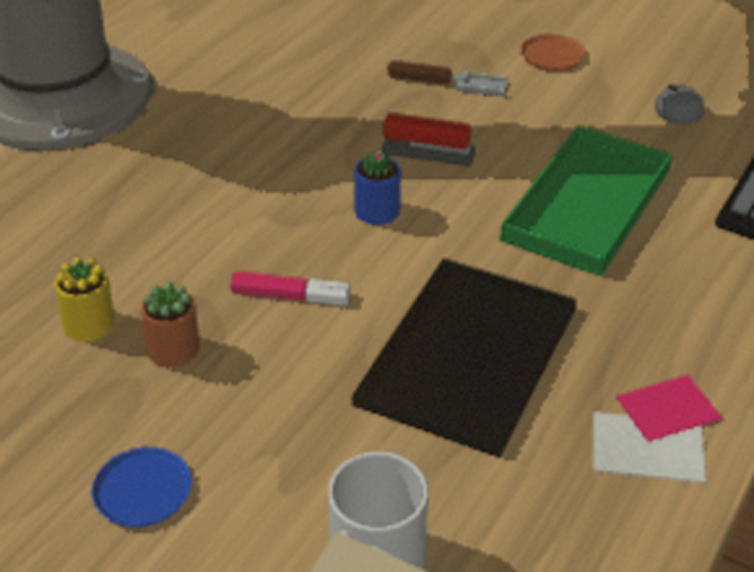

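```bash
cat > m2.py <<'E'
from h import *
w=dict(np.load('pics/wrist0.npz'));t=dict(np.load('pics/top0.npz')); s=dict(np.load('pics/scene0.npz'))
print('under tcp',proj(w,[.18,.65,0]),proj(w,[.18,.65,.231]),'img center on desk',ray(w,256,192,0))
for p in [(256,50),(256,192),(256,300)]: print(p,ray(w,*p,0))
print('tera top rim',ray(t,330,228,.06),'scene',ray(s,166,258,.032))
print('blue top',ray(t,245,208.5,.06),'scene',ray(s,245.4,205,.032))
print('yellow',ray(t,336,256,.06))
print('sauc T',ray(t,125.5,201,.008),ray(s,313.4,150.7,.006)); print('sauc B',ray(t,373.5,203,.008),ray(s,155,318,.006))
print('stapler',ray(t,207.9,211.1,.046),ray(s,264.7,181.2,.034))
print('trowel',[ray(t,*p,.01).round(3) for p in [(168.8,247.7),(162.7,225.8),(157.7,204.6)]])
print('hl',[ray(t,*p,.016).round(3) for p in [(298.5,227.5),(285.5,194)]])
for n,h in (('green',.025),('black',.015)):
    pass
print('green corners',[ray(t,*p,.025).round(3) for p in [(174.5,135.5),(237,134.5),(237.5,169.5),(175,170.5)]])
print('black corners',[ray(t,*p,.015).round(3) for p in [(255,136.5),(315.5,131.5),(320,173),(259,178)]])
E
python3 m2.py
```

```text
under tcp [255.72578651 160.89357003] [256.04878044 254.68344405] img center on desk [0.21663404 0.64020953 0.        ]
(256, 50) [0.06522198 0.68204667 0.        ]
(256, 192) [0.21663404 0.64020953 0.        ]
(256, 300) [0.36212971 0.60000716 0.        ]
tera top rim [ 0.39938159 -0.27672059  0.06      ] scene [ 0.41960159 -0.29254975  0.032     ]
blue top [0.4634004  0.00605556 0.06      ] scene [ 0.47913502 -0.0018793   0.032     ]
yellow [ 0.30720821 -0.29394538  0.06      ]
sauc T [0.49509638 0.41851835 0.008     ] [0.5068244  0.41421353 0.006     ]
sauc B [ 0.49260421 -0.44019781  0.008     ] [ 0.50082682 -0.43988778  0.006     ]
stapler [0.45599862 0.13076008 0.046     ] [0.47014607 0.12896846 0.034     ]
trowel [array([0.335, 0.263, 0.01 ]), array([0.41 , 0.287, 0.01 ]), array([0.483, 0.307, 0.01 ])]
hl [array([ 0.405, -0.177,  0.016]), array([ 0.521, -0.134,  0.016])]
green corners [array([0.726, 0.255, 0.025]), array([0.731, 0.036, 0.025]), array([0.605, 0.033, 0.025]), array([0.6  , 0.249, 0.025])]
black corners [array([ 0.728, -0.028,  0.015]), array([ 0.748, -0.243,  0.015]), array([ 0.597, -0.255,  0.015]), array([ 0.578, -0.042,  0.015])]
```

```bash
cat >> h.py <<'E'
from scipy.spatial.transform import Rotation as Ro
def plan(x,y,z,yaw=None,flip=False):
    """yaw: world deg of tool y axis, mod 180 (nearest)"""
    o=get_obs(); q=o['tool_rot']; R=Ro.from_quat([q[1],q[2],q[3],q[0]]).as_matrix()
    cy=np.degrees(np.arctan2(R[1,1],R[0,1]))
    if yaw is None: yaw=cy
    d=(yaw-cy+90)%180-90
    yw=np.radians(cy+d); Y=np.array([np.cos(yw),np.sin(yw),0]); Z=np.array([0,0,-1.]); T=np.c_[np.cross(Y,Z),Y,Z]
    rv=Ro.from_matrix(R.T@T).as_rotvec(degrees=True)/5
    dp=R.T@(np.array([x,y,z])-o['eef_pos'])/.025
    print('t',round(o['t'],2),'pos',o['eef_pos'].round(4),'yaw',cy.round(1),'F',o['contact_force'].round(1),'g',round(o['gripper_width']*85.4,1)); print('dp',dp.round(2),'ang',rv.round(2),'q',o['q'].round(2))
E
python3 - <<'E'
from h import *
plan(.40,.28,.20,106.6)
E
```

```text
t 0.15 pos [0.1804 0.65   0.2305] yaw 74.5 F [-0.3 -0.1  0. ] g 85.4
dp [-12.42 -11.91   1.24] ang [-0.02 -0.   -6.42] q [-1.41  0.48  0.02  1.56 -0.01  1.11 -0.08]
```

Emit:
jog_arm(
  dp=[
    [-1.2,-1.2,0.1],
    [-2.6,-2.6,0.2],
    [-4.0,-3.9,0.4],
    [-5.4,-5.2,0.5],
    [-6.8,-6.5,0.6],
  ],
  angular=[
    [0,0,-0.8],
    [0,0,-1.6],
    [0,0,-2.4],
    [0,0,-3.2],
    [0,0,-4],
  ],
  claw=[60,60,60,60,60],
)

```text
t: 0.65
eef_pos: [0.3016, 0.4464, 0.216]
tool_rot: [-0.0, -0.041, 0.999, -0.0]
contact_force: [0.3, 0.1, -0.4]
gripper_width: 0.702
```

Run:
```python
from h import *
plan(.40,.28,.20,106.6)
```

```text
t 0.65 pos [0.3016 0.4464 0.216 ] yaw 94.7 F [ 0.3  0.1 -0.4] g 60.0
dp [-3.38 -6.95  0.64] ang [-0.   -0.   -2.39] q [-1.09  0.27  0.    1.9  -0.    0.97  0.56]
```

Emit:
jog_arm(
  dp=[
    [-0.9,-1.8,0.2],
    [-1.8,-3.6,0.3],
    [-2.6,-5.3,0.5],
    [-3.2,-6.5,0.6],
    [-3.4,-7.0,0.6],
  ],
  angular=[
    [0,0,-0.6],
    [0,0,-1.2],
    [0,0,-1.8],
    [0,0,-2.4],
    [0,0,-2.4],
  ],
  claw=[60,60,60,60,60],
)

```text
t: 1.15
eef_pos: [0.4009, 0.2766, 0.2009]
tool_rot: [-0.0, -0.141, 0.99, -0.001]
contact_force: [0.6, 0.1, -0.1]
gripper_width: 0.703
```

```bash
cat > w.py <<'E'
import sys
from h import *
def shot(n,name='wrist'):
    c=cam(name); np.savez(f'pics/{n}.npz',**{k:c[k] for k in ['R','t','K','C','pixels']}); cv2.imwrite(f'pics/{n}.png',c['pixels']); return c
if __name__=='__main__': shot(sys.argv[1],sys.argv[2] if len(sys.argv)>2 else 'wrist')
E
python3 w.py w1
```

```text
(no output)
```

View pics/w1.png

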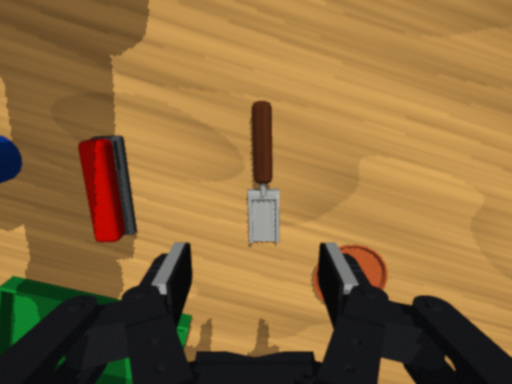

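The trowel is centred: handle butt (261,102), handle end (262,184), tip (264,243). The stapler's red head runs (95,140)–(108,240), and the terracotta saucer and a garden-tray corner are also in view.

```bash
cat > m3.py <<'E'
from h import *
c=dict(np.load('pics/w1.npz')); hsv=cv2.cvtColor(c['pixels'],cv2.COLOR_BGR2HSV); H,S,V=cv2.split(hsv)
m=((V<110)&(S>80)).astype(np.uint8); m[:, :230]=0; m[:,300:]=0; m[200:]=0; m[:90]=0
cn=max(cv2.findContours(m,0,2)[0],key=cv2.contourArea); r=cv2.minAreaRect(cn); print(r)
b=cv2.boxPoints(r); P=np.array([ray(c,*p,.012)[:2] for p in b]); print(P.round(4)); 
m=((S<70)&(V>120)).astype(np.uint8); m[:, :235]=0; m[:,300:]=0; m[260:]=0; m[:180]=0
ys,xs=np.nonzero(m); bl=ray(c,xs.mean(),ys.mean(),.005); print('blade c',bl,ray(c,264,245,.003))
cen=P.mean(0); print('handle c',cen); d=bl[:2]-cen; a=np.degrees(np.arctan2(d[1],d[0])); print('dir',a)
g=cen+24*np.array([np.cos(np.radians(a)),np.sin(np.radians(a))])/1000; print('grasp',g)
plan(*g,.06,a+90)
E
python3 m3.py
```

```text
((261.0, 144.5), (85.0, 20.0), 90.0)
[[0.3367 0.2533]
 [0.3312 0.2722]
 [0.4143 0.2977]
 [0.4202 0.2773]]
blade c [0.44945064 0.29973378 0.005     ] [0.48535566 0.31152142 0.003     ]
handle c [0.37558526 0.275126  ]
dir 18.425162979040973
grasp [0.39835495 0.28271158]
t 1.2 pos [0.4011 0.2764 0.2011] yaw 106.1 F [ 0.9 -1.6 -0.4] g 60.2
dp [0.03 0.28 5.64] ang [-0.02 -0.01 -0.46] q [-0.8   0.2   0.08  2.03 -0.02  0.91  1.14]
```

Emit:
jog_arm(
  dp=[
    [0,0.1,1.2],
    [0,0.2,2.8],
    [0,0.2,4.4],
    [0,0.2,6.0],
    [0,0.2,6.8],
  ],
  angular=[
    [0,0,-0.3],
    [0,0,-0.3],
    [0,0,-0.3],
    [0,0,-0.3],
    [0,0,-0.3],
  ],
  claw=[50,50,50,50,50],
)

```text
t: 1.7
eef_pos: [0.3954, 0.2863, 0.0284]
tool_rot: [-0.002, -0.157, 0.988, -0.0]
contact_force: [-0.8, -0.3, -0.6]
gripper_width: 0.588
```

Run:
```python
from h import *
plan(.3985,.2832,.004,107.5)
```

```text
t 1.7 pos [0.3954 0.2863 0.0284] yaw 108.1 F [-0.8 -0.3 -0.6] g 50.2
dp [-0.08 -0.16  0.98] ang [-0.   -0.04  0.12] q [-0.79  0.49  0.04  2.14 -0.04  0.52  1.17]
```

Emit:
jog_arm(
  dp=[
    [0,0,0.3],
    [0,0,0.7],
    [0,0,0.9],
    [0,0,1.0],
    [0,0,1.0],
  ],
  angular=[
    [0,0,0],
    [0,0,0],
    [0,0,0],
    [0,0,0],
    [0,0,0],
  ],
  claw=[50,50,50,50,50],
)

```text
t: 2.2
eef_pos: [0.3982, 0.2857, 0.0067]
tool_rot: [0.0, -0.156, 0.988, 0.0]
contact_force: [0.4, 0.0, 0.1]
gripper_width: 0.587
```

Run:
```python
from h import *
plan(.3985,.2832,.004,107.5)
```

```text
t 2.2 pos [0.3982 0.2857 0.0067] yaw 108.0 F [0.4 0.  0.1] g 50.1
dp [ 0.02 -0.1   0.11] ang [0.01 0.01 0.1 ] q [-0.78  0.53  0.04  2.15 -0.04  0.47  1.18]
```

Well placed; a touch lower and close.

Emit:
jog_arm(
  dp=[
    [0,-0.1,0.1],
    [0,-0.1,0.1],
    [0,-0.1,0.1],
    [0,-0.1,0.1],
    [0,-0.1,0.1],
  ],
  angular=[
    [0,0,0],
    [0,0,0],
    [0,0,0],
    [0,0,0],
    [0,0,0],
  ],
  claw=[40,25,10,5,5],
  grip_force=40,
)

```text
t: 2.7
eef_pos: [0.399, 0.283, 0.0042]
tool_rot: [0.0, -0.156, 0.988, 0.0]
contact_force: [-0.0, -2.2, 5.4]
gripper_width: 0.223
```

Emit:
jog_arm(
  dp=[
    [0,0,0],
    [0,0,-0.3],
    [0,0,-1],
    [0,0,-2.2],
    [0,0,-3.4],
  ],
  angular=[
    [0,0,0],
    [0,0,0],
    [0,0,0],
    [0,0,0],
    [0,0,0],
  ],
  claw=[5,5,5,5,5],
)

```text
t: 3.2
eef_pos: [0.398, 0.2826, 0.0896]
tool_rot: [-0.001, -0.156, 0.988, -0.0]
contact_force: [0.3, 0.6, -1.6]
gripper_width: 0.223
```

```bash
python3 - <<'E'
from h import *
plan(.665,.128,.16,180)
E
python3 w.py w2
```

```text
t 3.2 pos [0.398  0.2826 0.0896] yaw 108.0 F [ 0.3  0.6 -1.6] g 19.0
dp [-8.24 -9.18 -2.82] ang [  0.    -0.02 -14.4 ] q [-0.79  0.37  0.06  2.12 -0.03  0.65  1.17]
```

View pics/w2.png

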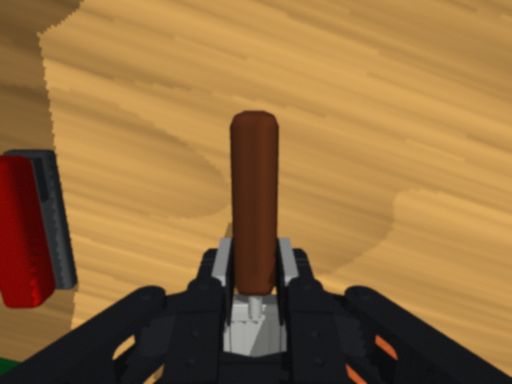

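Emit:
jog_arm(
  dp=[
    [-0.6,-0.7,-1],
    [-1.6,-1.8,-2],
    [-2.8,-3.1,-3],
    [-4.0,-4.4,-3.2],
    [-5,-5.5,-3.2],
  ],
  angular=[
    [0,0,1.6],
    [0,0,3.2],
    [0,0,4.8],
    [0,0,6.4],
    [0,0,8],
  ],
  claw=[5,5,5,5,5],
)

```text
t: 3.75
eef_pos: [0.5627, 0.1896, 0.1709]
tool_rot: [0.002, 0.194, 0.981, 0.001]
contact_force: [0.4, -0.1, -1.5]
gripper_width: 0.224
```

Run:
```python
from h import *
plan(.665,.155,.17,1.3)
```

```text
t 3.75 pos [0.5627 0.1896 0.1709] yaw 67.6 F [ 0.4 -0.1 -1.5] g 19.1
dp [-4.31  0.28  0.05] ang [5.000e-02 1.000e-02 1.326e+01] q [-0.65  0.41  0.28  1.83 -0.14  0.91  0.88]
```

Emit:
jog_arm(
  dp=[
    [-0.8,0,0],
    [-1.6,0,0],
    [-2.4,0,0],
    [-3.2,0,0],
    [-4,0.2,0],
  ],
  angular=[
    [0,0,1.6],
    [0,0,3.2],
    [0,0,4.8],
    [0,0,6.4],
    [0,0,8],
  ],
  claw=[5,5,5,5,5],
)

```text
t: 4.25
eef_pos: [0.6548, 0.1569, 0.1687]
tool_rot: [-0.0, 0.518, 0.855, -0.0]
contact_force: [0.8, 0.0, -1.1]
gripper_width: 0.223
```

Run:
```python
from h import *
plan(.665,.155,.17,1.3)
```

```text
t 4.25 pos [0.6548 0.1569 0.1687] yaw 27.6 F [ 0.8  0.  -1.1] g 19.0
dp [-0.26  0.33 -0.05] ang [-0.01  0.    5.26] q [-0.64  0.57  0.45  1.64 -0.28  1.    0.38]
```

Emit:
jog_arm(
  dp=[
    [-0.2,0.1,0],
    [-0.2,0.2,0],
    [-0.2,0.3,0],
    [-0.3,0.3,0],
    [-0.3,0.3,0],
  ],
  angular=[
    [0,0,1.6],
    [0,0,3.2],
    [0,0,4.6],
    [0,0,5.3],
    [0,0,5.3],
  ],
  claw=[5,5,5,5,5],
)

```text
t: 4.75
eef_pos: [0.6644, 0.1548, 0.1684]
tool_rot: [-0.0, 0.698, 0.716, -0.0]
contact_force: [-0.9, -0.2, -1.1]
gripper_width: 0.219
```

```bash
python3 - <<'E'
from h import *
plan(.665,.155,.17,1.3)
E
python3 w.py w3; python3 w.py t3 top
```

```text
t 4.75 pos [0.6644 0.1548 0.1684] yaw 1.5 F [-0.9 -0.2 -1.1] g 18.7
dp [ 0.01  0.02 -0.06] ang [-0.01  0.01  0.03] q [-0.7   0.6   0.56  1.62 -0.36  1.02  0.  ]
```

View pics/w3.png

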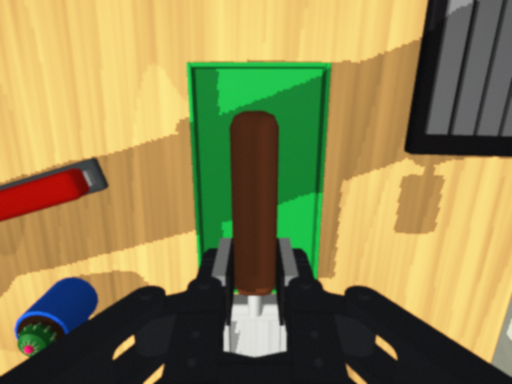

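View pics/t3.png

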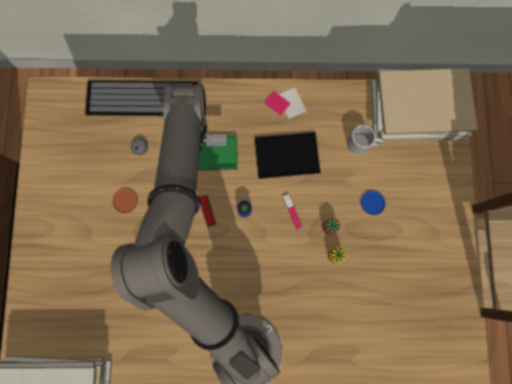

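The tray's far rim corners appear at (188,62) and (331,63), with its sides at (201,250) and (321,250). The trowel is held straight, butt toward +y.

Run:
```python
from h import *
c=dict(np.load('pics/w3.npz')); 
hsv=cv2.cvtColor(c['pixels'],cv2.COLOR_BGR2HSV); H,S,V=cv2.split(hsv)
g=((H>50)&(H<85)&(S>100)).astype(np.uint8)
for v in (80,120,160,200,240):
    xs=np.nonzero(g[v,150:360])[0]+150; a=ray(c,xs[0],v,.025);b=ray(c,xs[-1]+1,v,.025); print(v,xs[0],xs[-1],a[:2].round(4),b[:2].round(4))
print(ray(c,188,62,.025),ray(c,331,63,.025))
```

```text
80 188 329 [0.6063 0.2386] [0.7245 0.2416]
120 190 326 [0.6068 0.206 ] [0.7249 0.209 ]
160 192 324 [0.6075 0.171 ] [0.7264 0.1741]
200 195 321 [0.609  0.1333] [0.7269 0.1364]
240 197 319 [0.6098 0.0926] [0.7286 0.0958]
[0.60675065 0.25255654 0.025     ] [0.72403707 0.25475763 0.025     ]
```

Emit:
jog_arm(
  dp=[
    [0,0.1,0.8],
    [0,0.1,2.0],
    [0,0.1,3.4],
    [0,0.1,4.6],
    [0,0.1,5.3],
  ],
  angular=[
    [0,0,0],
    [0,0,0],
    [0,0,0],
    [0,0,0],
    [0,0,0],
  ],
  claw=[5,5,5,5,5],
)

```text
t: 5.35
eef_pos: [0.6656, 0.155, 0.0337]
tool_rot: [-0.001, 0.697, 0.717, -0.001]
contact_force: [-0.5, -0.8, -0.1]
gripper_width: 0.225
```

Run:
```python
from h import *
plan(.667,.157,.009,1.5)
```

```text
t 5.35 pos [0.6656 0.155  0.0337] yaw 1.6 F [-0.5 -0.8 -0.1] g 19.2
dp [0.08 0.06 0.99] ang [-0.04  0.    0.01] q [-0.64  0.76  0.47  1.69 -0.45  0.81  0.07]
```

Emit:
jog_arm(
  dp=[
    [0.1,0,0.4],
    [0.1,0,0.8],
    [0.1,0,1.0],
    [0.1,0,1.0],
    [0.1,0,1.0],
  ],
  angular=[
    [0,0,0],
    [0,0,0],
    [0,0,0],
    [0,0,0],
    [0,0,0],
  ],
  claw=[5,5,5,5,5],
)

```text
t: 5.85
eef_pos: [0.6678, 0.1574, 0.0122]
tool_rot: [0.0, 0.698, 0.716, 0.001]
contact_force: [0.9, 0.5, -0.8]
gripper_width: 0.224
```

Run:
```python
from h import *
plan(.667,.157,.009,1.5)
```

```text
t 5.85 pos [0.6678 0.1574 0.0122] yaw 1.5 F [ 0.9  0.5 -0.8] g 19.1
dp [-0.02 -0.03  0.13] ang [ 0.02 -0.   -0.  ] q [-0.63  0.79  0.46  1.69 -0.47  0.77  0.08]
```

Emit:
jog_arm(
  dp=[
    [0,0,0.15],
    [0,0,0.15],
    [0,0,0.15],
    [0,0,0.15],
    [0,0,0.15],
  ],
  angular=[
    [0,0,0],
    [0,0,0],
    [0,0,0],
    [0,0,0],
    [0,0,0],
  ],
  claw=[5,5,22,30,40],
)

```text
t: 6.35
eef_pos: [0.667, 0.1574, 0.0075]
tool_rot: [-0.0, 0.698, 0.716, -0.0]
contact_force: [0.0, 0.2, -0.6]
gripper_width: 0.464
```

Emit:
jog_arm(
  dp=[
    [0,0,0],
    [0,0,-0.6],
    [0,0,-2],
    [0,0,-4],
    [0,0,-6],
  ],
  angular=[
    [0,0,0],
    [0,0,0],
    [0,0,0],
    [0,0,0],
    [0,0,0],
  ],
  claw=[45,45,45,45,45],
)

```text
t: 6.85
eef_pos: [0.6668, 0.1571, 0.1599]
tool_rot: [-0.0, 0.698, 0.716, -0.0]
contact_force: [0.9, 0.4, 0.3]
gripper_width: 0.527
```

```bash
python3 w.py w4
python3 - <<'E'
from h import *
plan(.463,.131,.20,106)
c=dict(np.load('pics/w1.npz')); hsv=cv2.cvtColor(c['pixels'],cv2.COLOR_BGR2HSV); H,S,V=cv2.split(hsv)
m=(((H<5)|(H>170))&(S>180)).astype(np.uint8); m[:,200:]=0
cn=max(cv2.findContours(m,0,2)[0],key=cv2.contourArea); r=cv2.minAreaRect(cn); print(r)
print(np.array([ray(c,*p,.046)[:2] for p in cv2.boxPoints(r)]).round(4),ray(c,*r[0],.044))
E
```

```text
t 6.9 pos [0.672  0.1573 0.1697] yaw 1.4 F [3.9 0.2 5.9] g 45.4
dp [-0.84 -8.37 -1.32] ang [ 0.1  -0.13 15.08] q [-0.7   0.61  0.56  1.61 -0.37  1.01  0.  ]
((102.20269775390625, 189.71621704101562), (103.73576354980469, 32.715396881103516), 80.53767395019531)
[[0.4134 0.1107]
 [0.4003 0.1383]
 [0.4969 0.1703]
 [0.5118 0.1401]] [0.45407658 0.13835776 0.044     ]
```

View pics/w4.png

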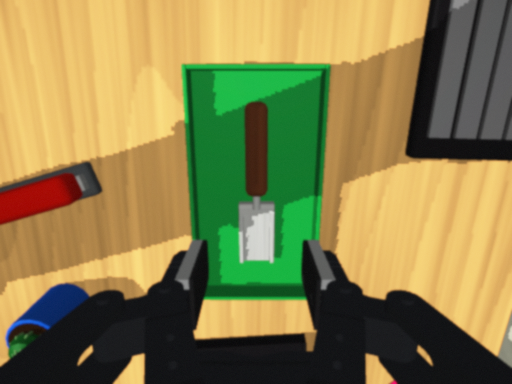

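Emit:
jog_arm(
  dp=[
    [0,-1.2,-0.4],
    [-0.2,-2.8,-0.8],
    [-0.4,-4.4,-1.2],
    [-0.6,-6.0,-1.3],
    [-0.8,-7.4,-1.3],
  ],
  angular=[
    [0,0,-1.6],
    [0,0,-3.2],
    [0,0,-4.8],
    [0,0,-6.4],
    [0,0,-8],
  ],
  claw=[60,60,60,60,60],
)

```text
t: 7.4
eef_pos: [0.4813, 0.1322, 0.1912]
tool_rot: [0.0, 0.408, 0.913, 0.001]
contact_force: [0.5, -0.6, 0.7]
gripper_width: 0.705
```

Run:
```python
from h import *
plan(.46,.135,.20,107)
```

```text
t 7.4 pos [0.4813 0.1322 0.1912] yaw 41.8 F [ 0.5 -0.6  0.7] g 60.2
dp [ 0.65 -0.56 -0.35] ang [ 2.000e-02  1.000e-02 -1.304e+01] q [-0.78  0.24  0.45  2.04 -0.14  0.89  0.48]
```

Emit:
jog_arm(
  dp=[
    [0.2,-0.2,-0.1],
    [0.4,-0.4,-0.3],
    [0.6,-0.6,-0.3],
    [0.6,-0.6,-0.3],
    [0.6,-0.6,-0.3],
  ],
  angular=[
    [0,0,-1.6],
    [0,0,-3.2],
    [0,0,-4.8],
    [0,0,-6.4],
    [0,0,-8],
  ],
  claw=[60,60,60,60,60],
)

```text
t: 7.9
eef_pos: [0.4616, 0.1337, 0.1985]
tool_rot: [0.001, 0.072, 0.997, 0.0]
contact_force: [1.0, -1.2, -0.6]
gripper_width: 0.701
```

Emit:
jog_arm(
  dp=[
    [0,0,0],
    [0,0,0],
    [0,0,0],
    [0,0,0],
    [0,0,0],
  ],
  angular=[
    [0,0,-1.6],
    [0,0,-3.2],
    [0,0,-4.6],
    [0,0,-5],
    [0,0,-5],
  ],
  claw=[60,60,60,60,60],
)

```text
t: 8.4
eef_pos: [0.4618, 0.1336, 0.1983]
tool_rot: [0.0, -0.143, 0.99, 0.0]
contact_force: [-0.3, -0.8, -0.7]
gripper_width: 0.707
```

```bash
python3 w.py w5
python3 - <<'E'
from h import *
plan(.46,.135,.20,107)
E
```

```text
t 8.45 pos [0.4618 0.1336 0.1982] yaw 106.4 F [ 0.1 -0.2 -0.2] g 60.1
dp [ 0.05  0.07 -0.07] ang [ 0.    0.01 -0.12] q [-0.65  0.19  0.27  2.06 -0.07  0.9   1.52]
```

View pics/w5.png

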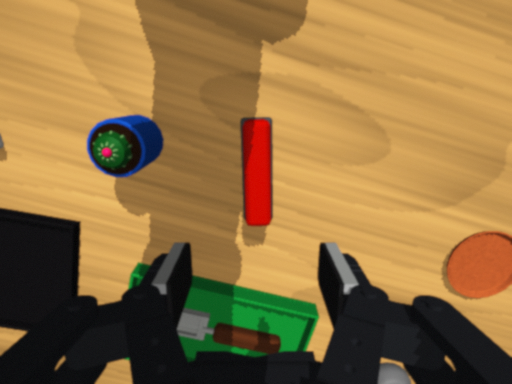

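The stapler lies centred at (257,171), running (256,118)–(258,226). The blue pot's rim is at (125,145) and the terracotta saucer at (482,265).

Run:
```python
from h import *
c=dict(np.load('pics/w5.npz')); hsv=cv2.cvtColor(c['pixels'],cv2.COLOR_BGR2HSV); H,S,V=cv2.split(hsv)
m=(((H<5)|(H>170))&(S>180)).astype(np.uint8); m[:,:200]=0; m[:,300:]=0
cn=max(cv2.findContours(m,0,2)[0],key=cv2.contourArea); r=cv2.minAreaRect(cn); print(r)
b=cv2.boxPoints(r);print(np.array([ray(c,*p,.046)[:2] for p in b]).round(4)); p=ray(c,*r[0],.046); print(p)
e=sorted([ray(c,*((b[i]+b[(i+1)%4])/2),.046) for i in range(4)],key=lambda q:-np.linalg.norm(q-p))
d=e[0]-e[1]; a=np.degrees(np.arctan2(d[1],d[0])); print('axis',a, np.linalg.norm(d))
plan(p[0],p[1],.014,a+90)
m=((H>3)&(H<14)&(S>140)&(V>100)).astype(np.uint8); m[:,:430]=0
cn=max(cv2.findContours(m,0,2)[0],key=cv2.contourArea); el=cv2.fitEllipse(cn); print(el,cv2.boundingRect(cn),ray(c,*el[0],.008))
cn=cv2.convexHull(np.array([[90,145],[125,116],[125,176]]));
```

```text
((256.5, 171.5), (105.0, 27.0), 90.0)
[[0.413  0.1078]
 [0.4062 0.1308]
 [0.5021 0.1606]
 [0.5096 0.1352]]
[0.45538077 0.13288567 0.046     ]
axis 16.542755591748108 0.10045778687408376
t 8.45 pos [0.4618 0.1336 0.1982] yaw 106.4 F [ 0.1 -0.2 -0.2] g 60.1
dp [0.26 0.04 7.37] ang [ 0.    0.01 -0.03] q [-0.65  0.19  0.27  2.06 -0.07  0.9   1.52]
((483.3946228027344, 264.2305603027344), (62.66629409790039, 77.33964538574219), 61.236351013183594) (447, 231, 65, 67) [0.49479928 0.41720666 0.008     ]
```

Emit:
jog_arm(
  dp=[
    [0.1,0,1],
    [0.2,0,2.6],
    [0.25,0,4.2],
    [0.25,0,5.6],
    [0.25,0,6.4],
  ],
  angular=[
    [0,0,0],
    [0,0,0],
    [0,0,0],
    [0,0,0],
    [0,0,0],
  ],
  claw=[56,56,56,56,56],
)

```text
t: 8.95
eef_pos: [0.4544, 0.1316, 0.0355]
tool_rot: [-0.001, -0.143, 0.99, -0.001]
contact_force: [0.4, 0.5, 0.3]
gripper_width: 0.655
```

Emit:
jog_arm(
  dp=[
    [0,0,0.4],
    [0,0,0.8],
    [0,0,0.9],
    [0,0,0.9],
    [0,0,0.9],
  ],
  angular=[
    [0,0,0],
    [0,0,0],
    [0,0,0],
    [0,0,0],
    [0,0,0],
  ],
  claw=[56,56,56,56,50],
)

```text
t: 9.45
eef_pos: [0.4562, 0.1324, 0.0158]
tool_rot: [0.001, -0.143, 0.99, 0.0]
contact_force: [0.4, -0.0, -0.1]
gripper_width: 0.589
```

Run:
```python
from h import *
plan(.4555,.133,.016,106.5)
```

```text
t 9.45 pos [0.4562 0.1324 0.0158] yaw 106.5 F [ 0.4 -0.  -0.1] g 50.3
dp [ 0.02  0.03 -0.01] ang [ 0.    0.02 -0.01] q [-0.57  0.5   0.19  2.19 -0.2   0.46  1.63]
```

Emit:
jog_arm(
  dp=[
    [0,0,0],
    [0,0,0],
    [0,0,0],
    [0,0,0],
    [0,0,0],
  ],
  angular=[
    [0,0,0],
    [0,0,0],
    [0,0,0],
    [0,0,0],
    [0,0,0],
  ],
  claw=[40,25,15,12,12],
  grip_force=45,
)

```text
t: 9.95
eef_pos: [0.456, 0.1324, 0.0157]
tool_rot: [0.001, -0.143, 0.99, 0.0]
contact_force: [-1.0, 0.4, 5.7]
gripper_width: 0.299
```

Emit:
jog_arm(
  dp=[
    [0,0,0],
    [0,0,-0.4],
    [0,0,-1.4],
    [0,0,-3],
    [0,0,-4.6],
  ],
  angular=[
    [0,0,0],
    [0,0,0],
    [0,0,0],
    [0,0,0],
    [0,0,0],
  ],
  claw=[12,12,12,12,12],
)

```text
t: 10.45
eef_pos: [0.4548, 0.1316, 0.1315]
tool_rot: [-0.001, -0.143, 0.99, -0.0]
contact_force: [0.6, 1.5, -0.8]
gripper_width: 0.298
```

Run:
```python
from h import *
plan(.665,-.09,.16,86)
```

```text
t 10.45 pos [0.4548 0.1316 0.1315] yaw 106.5 F [ 0.6  1.5 -0.8] g 25.5
dp [ -5.55 -10.89  -1.15] ang [-0.01 -0.02  4.09] q [-0.64  0.29  0.27  2.13 -0.11  0.74  1.56]
```

Emit:
jog_arm(
  dp=[
    [-0.6,-1.1,-1],
    [-1.4,-2.7,-1.2],
    [-2.2,-4.3,-1.2],
    [-3,-5.9,-1.2],
    [-3.8,-7.4,-1.2],
  ],
  angular=[
    [0,0,0.5],
    [0,0,1],
    [0,0,1.5],
    [0,0,2.0],
    [0,0,2.2],
  ],
  claw=[12,12,12,12,12],
)

```text
t: 10.95
eef_pos: [0.5998, -0.02, 0.1608]
tool_rot: [0.0, -0.047, 0.999, 0.0]
contact_force: [0.5, -0.3, -1.3]
gripper_width: 0.3
```

Run:
```python
from h import *
plan(.659,-.083,.16,95.3)
```

```text
t 10.95 pos [ 0.5998 -0.02    0.1608] yaw 95.4 F [ 0.5 -0.3 -1.3] g 25.6
dp [-2.12 -2.73  0.03] ang [0.   0.   0.02] q [-0.35  0.45  0.37  1.83 -0.2   0.9   1.77]
```

Emit:
jog_arm(
  dp=[
    [-0.8,-1.1,0],
    [-1.6,-2.1,0],
    [-2.1,-2.7,0],
    [-2.1,-2.7,0],
    [-2.1,-2.7,0],
  ],
  angular=[
    [0,0,0],
    [0,0,0],
    [0,0,0],
    [0,0,0],
    [0,0,0],
  ],
  claw=[12,12,12,12,12],
)

```text
t: 11.45
eef_pos: [0.6572, -0.0805, 0.16]
tool_rot: [-0.001, -0.048, 0.999, 0.0]
contact_force: [0.1, 0.3, -1.7]
gripper_width: 0.301
```

```bash
python3 w.py w6
python3 - <<'E'
from h import *
plan(.659,-.083,.16,95.3)
E
```

```text
t 11.5 pos [ 0.657  -0.0796  0.16  ] yaw 95.5 F [-0.1 -0.8 -1.3] g 25.5
dp [-0.07 -0.14 -0.  ] ang [ 0.01 -0.01  0.04] q [-0.23  0.55  0.37  1.67 -0.23  0.97  1.89]
```

View pics/w6.png

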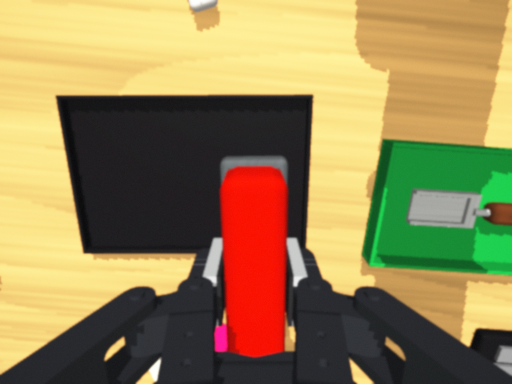

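The black tray's rim corners show at (57,96), (312,95), (84,253) and about (303,250), with the stapler held along its short axis.

Run:
```python
from h import *
c=dict(np.load('pics/w6.npz'))
P=[ray(c,*p,.015)[:2] for p in [(57,96),(312,95),(84,253)]]
print(np.array(P).round(4)); ctr=(P[1]+P[2])/2; d=P[1]-P[0]; e=P[2]-P[0]
print(ctr,np.linalg.norm(d),np.linalg.norm(e),np.degrees(np.arctan2(d[1],d[0])),np.degrees(np.arctan2(e[1],e[0])))
a=np.radians(5.3); X=np.array([np.cos(a),np.sin(a)]);Y=np.array([-X[1],X[0]])
s=ctr+.06*Y; h=ctr-.035*Y; print('stapler',s,'hl',h)
plan(*s,.022,95.3)
```

```text
[[ 0.5996 -0.2552]
 [ 0.5783 -0.0397]
 [ 0.7466 -0.241 ]]
[ 0.66244489 -0.14034925] 0.21650682760619008 0.14768173630442247 95.65615208328843 5.52622823034655
stapler [ 0.65690266 -0.08060577] hl [ 0.66567786 -0.17519961]
t 11.5 pos [ 0.657  -0.0796  0.16  ] yaw 95.5 F [-0.1 -0.8 -1.3] g 25.5
dp [ 0.   -0.04  5.52] ang [ 0.01 -0.01  0.04] q [-0.23  0.55  0.37  1.67 -0.23  0.97  1.89]
```

Emit:
jog_arm(
  dp=[
    [0,0,1],
    [0,0,2.2],
    [0,0,3.4],
    [0,0,4.4],
    [0,0,4.9],
  ],
  angular=[
    [0,0,0],
    [0,0,0],
    [0,0,0],
    [0,0,0],
    [0,0,0],
  ],
  claw=[12,12,12,12,12],
)

```text
t: 12.0
eef_pos: [0.6557, -0.0786, 0.0354]
tool_rot: [-0.002, -0.049, 0.999, 0.001]
contact_force: [-0.5, -0.2, -0.9]
gripper_width: 0.298
```

Emit:
jog_arm(
  dp=[
    [0,0,0.3],
    [0,0,0.5],
    [0,0,0.6],
    [0,0,0.6],
    [0,0,0.6],
  ],
  angular=[
    [0,0,0],
    [0,0,0],
    [0,0,0],
    [0,0,0],
    [0,0,0],
  ],
  claw=[12,12,12,12,12],
)

```text
t: 12.5
eef_pos: [0.6584, -0.0806, 0.0234]
tool_rot: [0.001, -0.048, 0.999, -0.0]
contact_force: [-1.2, -0.1, -1.8]
gripper_width: 0.296
```

Run:
```python
from h import *
plan(.657,-.0806,.0205,95.3)
```

```text
t 12.5 pos [ 0.6584 -0.0806  0.0234] yaw 95.5 F [-1.2 -0.1 -1.8] g 25.3
dp [0.06 0.   0.11] ang [-0.    0.01  0.04] q [-0.19  0.72  0.3   1.74 -0.3   0.73  1.94]
```

Emit:
jog_arm(
  dp=[
    [0,0,0.1],
    [0,0,0.1],
    [0,0,0.1],
    [0,0,0.1],
    [0,0,0.1],
  ],
  angular=[
    [0,0,0],
    [0,0,0],
    [0,0,0],
    [0,0,0],
    [0,0,0],
  ],
  claw=[12,12,28,36,45],
)

```text
t: 13.0
eef_pos: [0.6581, -0.0806, 0.0203]
tool_rot: [0.0, -0.048, 0.999, -0.0]
contact_force: [-0.2, -0.3, 0.0]
gripper_width: 0.525
```

Emit:
jog_arm(
  dp=[
    [0,0,0],
    [0,0,-0.6],
    [0,0,-2],
    [0,0,-4],
    [0,0,-6],
  ],
  angular=[
    [0,0,0],
    [0,0,0],
    [0,0,0],
    [0,0,0],
    [0,0,0],
  ],
  claw=[50,50,50,50,50],
)

```text
t: 13.5
eef_pos: [0.6574, -0.0806, 0.1724]
tool_rot: [-0.0, -0.048, 0.999, -0.0]
contact_force: [1.2, -0.2, -0.3]
gripper_width: 0.587
```

```bash
python3 w.py w7
python3 - <<'E'
from h import *
plan(.467,-.155,.20,110)
E
```

```text
t 13.55 pos [ 0.6625 -0.0818  0.1823] yaw 95.4 F [ 2.7 -1.5  6.1] g 50.2
dp [ 8.05 -2.18 -0.81] ang [-0.04  0.15 -2.92] q [-0.24  0.52  0.38  1.65 -0.23  0.99  1.88]
```

View pics/w7.png

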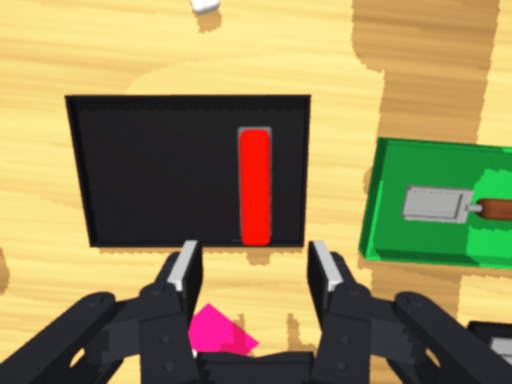

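Run:
```python
from h import *
c=dict(np.load('pics/w7.npz'))
ctr=np.array([.6625,-.1403]); a=np.radians(5.4); X=np.array([np.cos(a),np.sin(a)]);Y=np.array([-X[1],X[0]])
for p,z in [((255,128),.05),((257,244),.05),((255,97),.015),((255,246),.015)]:
    q=ray(c,*p,z)[:2]-ctr; print(p,q@X,q@Y)
```

```text
(255, 128) -0.04871037282699805 0.05940381035217719
(257, 244) 0.05377861413372254 0.061343588720887236
(255, 97) -0.07235447880106165 0.05939167547023939
(255, 246) 0.07298416403390051 0.05959792775113928
```

Emit:
jog_arm(
  dp=[
    [1,-0.3,-0.5],
    [2.6,-0.7,-0.8],
    [4.4,-1.2,-0.8],
    [6.2,-1.7,-0.8],
    [7.6,-2.1,-0.8],
  ],
  angular=[
    [0,0,-0.6],
    [0,0,-1.2],
    [0,0,-1.8],
    [0,0,-2.4],
    [0,0,-2.9],
  ],
  claw=[60,60,60,60,60],
)

```text
t: 14.05
eef_pos: [0.4712, -0.1521, 0.1908]
tool_rot: [0.0, -0.174, 0.985, 0.0]
contact_force: [-0.2, -1.3, 0.0]
gripper_width: 0.702
```

Emit:
jog_arm(
  dp=[
    [0.3,0,0],
    [0.3,0,0],
    [0.3,0,0],
    [0.3,0,0],
    [0.3,0,0],
  ],
  angular=[
    [0,0,0],
    [0,0,0],
    [0,0,0],
    [0,0,0],
    [0,0,0],
  ],
  claw=[60,60,60,60,60],
)

```text
t: 14.55
eef_pos: [0.4679, -0.1529, 0.19]
tool_rot: [0.0, -0.174, 0.985, -0.0]
contact_force: [-0.3, -0.2, 0.3]
gripper_width: 0.698
```

```bash
python3 w.py w8
python3 - <<'E'
from h import *
plan(.467,-.155,.20,110)
E
```

```text
t 14.6 pos [ 0.4676 -0.153   0.1899] yaw 110.1 F [-0.2  0.5 -0.3] g 59.9
dp [ 0.05 -0.07 -0.4 ] ang [-0.   -0.    0.01] q [-0.14  0.23  0.38  2.05 -0.11  0.88  2.22]
```

View pics/w8.png

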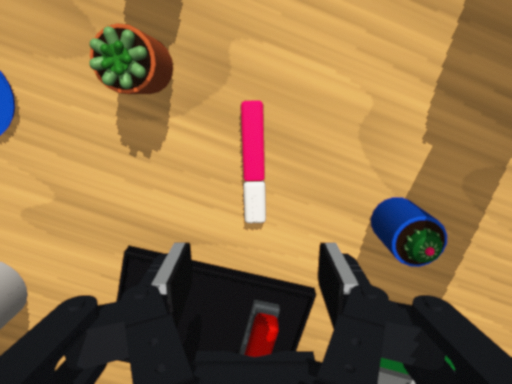

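The highlighter runs from (252,101) to (256,222), pink body then white cap, so it's the flat-sided pen and not the pink note. The terracotta pot is at (125,58) and the blue pot at (408,232).

Run:
```python
from h import *
c=dict(np.load('pics/w8.npz')); hsv=cv2.cvtColor(c['pixels'],cv2.COLOR_BGR2HSV); H,S,V=cv2.split(hsv)
m=(((H>160)&(S>180))|((S<50)&(V>170))).astype(np.uint8); m[:,:220]=0; m[:,300:]=0; m[235:]=0
cn=max(cv2.findContours(m,0,2)[0],key=cv2.contourArea); r=cv2.minAreaRect(cn); print(r)
b=cv2.boxPoints(r); P=np.array([ray(c,*p,.014)[:2] for p in b]); p=P.mean(0); print(P.round(4),p)
e=sorted([(P[i]+P[(i+1)%4])/2 for i in range(4)],key=lambda q:-np.linalg.norm(q-p)); d=e[0]-e[1]; a=np.degrees(np.arctan2(d[1],d[0])); print(a,np.linalg.norm(d))
plan(*p,.004,a+90)
for p in [(125,58),(122,60)]: print('T rim',ray(c,*p,.06))
print('B rim',ray(c,419,244,.06))
```

```text
((252.26937866210938, 140.50592041015625), (79.3585433959961, 21.326326370239258), 88.53119659423828)
[[ 0.4077 -0.1896]
 [ 0.4003 -0.1709]
 [ 0.4721 -0.1419]
 [ 0.48   -0.1621]] [ 0.440017   -0.16612547]
21.412493132860753 0.07741007403607487
t 14.6 pos [ 0.4676 -0.153   0.1899] yaw 110.1 F [-0.2  0.5 -0.3] g 59.9
dp [ 1.21 -0.12  7.44] ang [-0.   -0.   -0.27] q [-0.14  0.23  0.38  2.05 -0.11  0.88  2.22]
T rim [ 0.40656077 -0.28341443  0.06      ]
T rim [ 0.40878103 -0.28527694  0.06      ]
B rim [0.46936602 0.0084901  0.06      ]
```

Run:
```python
from h import *
c=dict(np.load('pics/w8.npz'))
a,b=ray(c,252.2,101,.014),ray(c,255.3,223,.014); print(a,b,np.linalg.norm(a-b),(a+b)/2,np.degrees(np.arctan2(*(b-a)[1::-1])))
plan(.463,-.156,.004,111.2)
```

```text
[ 0.40381251 -0.17936313  0.014     ] [ 0.5192481  -0.13401311  0.014     ] 0.1240241915631036 [ 0.46153031 -0.15668812  0.014     ] 21.44787660922284
t 14.6 pos [ 0.4676 -0.153   0.1899] yaw 110.1 F [-0.2  0.5 -0.3] g 59.9
dp [ 0.21 -0.05  7.44] ang [-0.   -0.   -0.23] q [-0.14  0.23  0.38  2.05 -0.11  0.88  2.22]
```

Emit:
jog_arm(
  dp=[
    [0.1,0,1],
    [0.2,0,2.6],
    [0.25,0,4.2],
    [0.25,0,5.6],
    [0.25,0,6.5],
  ],
  angular=[
    [0,0,-0.25],
    [0,0,-0.25],
    [0,0,-0.25],
    [0,0,-0.25],
    [0,0,-0.25],
  ],
  claw=[55,50,45,45,45],
)

```text
t: 15.1
eef_pos: [0.46, -0.155, 0.025]
tool_rot: [-0.001, -0.185, 0.983, 0.0]
contact_force: [1.0, -0.0, 0.0]
gripper_width: 0.524
```

Emit:
jog_arm(
  dp=[
    [0,0,0.4],
    [0,0,0.8],
    [0,0,0.9],
    [0,0,0.9],
    [0,0,0.9],
  ],
  angular=[
    [0,0,0],
    [0,0,0],
    [0,0,0],
    [0,0,0],
    [0,0,0],
  ],
  claw=[45,45,45,45,45],
)

```text
t: 15.6
eef_pos: [0.4616, -0.1558, 0.0059]
tool_rot: [0.001, -0.184, 0.983, -0.0]
contact_force: [0.7, 0.7, -0.8]
gripper_width: 0.527
```

Run:
```python
from h import *
plan(.462,-.1565,.004,111.2)
```

```text
t 15.6 pos [ 0.4616 -0.1558  0.0059] yaw 111.2 F [ 0.7  0.7 -0.8] g 45.0
dp [-0.   -0.03  0.08] ang [-0.01  0.02  0.01] q [-0.    0.54  0.25  2.17 -0.29  0.46  2.41]
```

Emit:
jog_arm(
  dp=[
    [0,0,0.1],
    [0,0,0.1],
    [0,0,0.1],
    [0,0,0.1],
    [0,0,0.1],
  ],
  angular=[
    [0,0,0],
    [0,0,0],
    [0,0,0],
    [0,0,0],
    [0,0,0],
  ],
  claw=[40,25,10,8,8],
  grip_force=35,
)

```text
t: 16.1
eef_pos: [0.4611, -0.1556, 0.003]
tool_rot: [0.0, -0.184, 0.983, -0.0]
contact_force: [-0.3, 0.4, 6.4]
gripper_width: 0.246
```

Emit:
jog_arm(
  dp=[
    [0,0,0],
    [0,0,-0.4],
    [0,0,-1.4],
    [0,0,-3],
    [0,0,-4.6],
  ],
  angular=[
    [0,0,0],
    [0,0,0],
    [0,0,0],
    [0,0,0],
    [0,0,0],
  ],
  claw=[8,8,8,8,8],
)

```text
t: 16.6
eef_pos: [0.46, -0.1556, 0.1188]
tool_rot: [-0.001, -0.184, 0.983, 0.0]
contact_force: [0.3, 0.1, -0.7]
gripper_width: 0.247
```

```bash
python3 w.py w9
python3 - <<'E'
from h import *
plan(.6655,-.175,.14,5.4)
E
```

```text
t 16.65 pos [ 0.4636 -0.157   0.1247] yaw 111.1 F [ 1.9 -0.9  4.3] g 20.9
dp [-7.28 -3.59 -0.55] ang [ -0.09   0.04 -14.85] q [-0.11  0.33  0.37  2.12 -0.18  0.72  2.31]
```

View pics/w9.png

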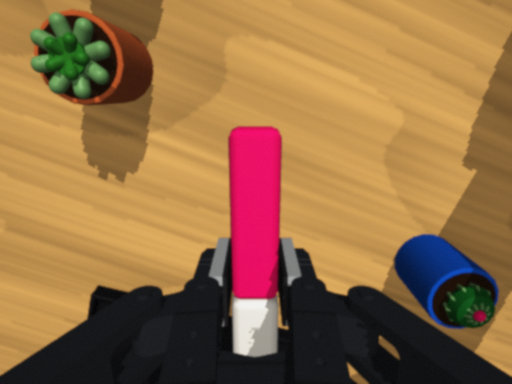

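Emit:
jog_arm(
  dp=[
    [-1,-0.5,-0.6],
    [-2.4,-1.2,-0.8],
    [-3.8,-1.9,-0.8],
    [-5.2,-2.6,-0.8],
    [-6.4,-3.2,-0.8],
  ],
  angular=[
    [0,0,1.6],
    [0,0,3.2],
    [0,0,4.8],
    [0,0,6.4],
    [0,0,8],
  ],
  claw=[8,8,8,8,8],
)

```text
t: 17.15
eef_pos: [0.6408, -0.1719, 0.1381]
tool_rot: [0.0, 0.165, 0.986, 0.0]
contact_force: [-0.4, 0.2, 0.4]
gripper_width: 0.25
```

Run:
```python
from h import *
plan(.6655,-.175,.14,5.4)
```

```text
t 17.15 pos [ 0.6408 -0.1719  0.1381] yaw 70.9 F [-0.4  0.2  0.4] g 21.3
dp [-0.98  0.21 -0.07] ang [1.000e-02 1.000e-02 1.311e+01] q [-0.19  0.6   0.51  1.69 -0.35  0.94  1.7 ]
```

Emit:
jog_arm(
  dp=[
    [-0.4,0.1,0],
    [-0.7,0.2,0],
    [-0.9,0.2,0],
    [-0.9,0.2,0],
    [-0.9,0.2,0],
  ],
  angular=[
    [0,0,1.6],
    [0,0,3.2],
    [0,0,4.8],
    [0,0,6.4],
    [0,0,8],
  ],
  claw=[8,8,8,8,8],
)

```text
t: 17.65
eef_pos: [0.6617, -0.1745, 0.1378]
tool_rot: [-0.0, 0.493, 0.87, -0.0]
contact_force: [0.4, -0.0, -0.2]
gripper_width: 0.248
```

Emit:
jog_arm(
  dp=[
    [0,0,0],
    [0,0,0],
    [0,0,0],
    [0,0,0],
    [0,0,0],
  ],
  angular=[
    [0,0,1.6],
    [0,0,3.2],
    [0,0,4.6],
    [0,0,5.1],
    [0,0,5.1],
  ],
  claw=[8,8,8,8,8],
)

```text
t: 18.15
eef_pos: [0.6617, -0.1743, 0.1376]
tool_rot: [-0.0, 0.671, 0.742, -0.0]
contact_force: [-0.3, -0.4, -0.0]
gripper_width: 0.252
```

```bash
python3 w.py w10
python3 - <<'E'
from h import *
plan(.6655,-.175,.009,5.4)
E
```

```text
t 18.2 pos [ 0.6617 -0.1744  0.1377] yaw 5.8 F [ 0.2 -0.7 -0.1] g 21.2
dp [-0.04  0.15  5.15] ang [-0.   -0.    0.08] q [-0.35  0.72  0.79  1.65 -0.58  1.03  0.74]
```

View pics/w10.png

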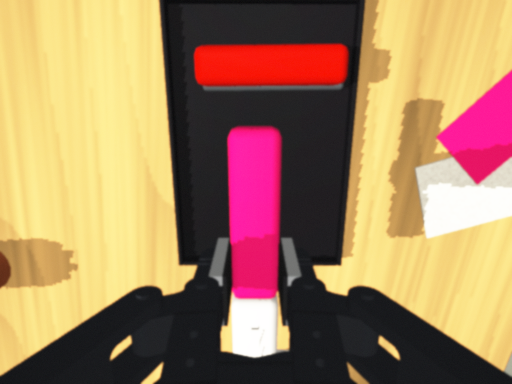

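Run:
```python
from h import *
c=dict(np.load('pics/w10.npz'))
ctr=np.array([.6625,-.1403]); a=np.radians(5.4); X=np.array([np.cos(a),np.sin(a)]);Y=np.array([-X[1],X[0]])
for p,z in [((180,264),.015),((341,264),.015),((162,3),.015),((364,3),.015),((254,126),.136),((270,88),.01)]:
    q=ray(c,*p,z)[:2]-ctr; print(p,q@X,q@Y)
```

```text
(180, 264) -0.07257780231677638 -0.1091246068401752
(341, 264) 0.07509139314439484 -0.10809196639200701
(162, 3) -0.07243940605670997 0.10306147005751537
(364, 3) 0.07384011820022629 0.10383409044382345
(254, 126) -0.004904524931413524 0.027230784262742263
(270, 88) 0.0071870337416661545 0.04502363467377443
```

Emit:
jog_arm(
  dp=[
    [0.1,0.1,1],
    [0.1,0.15,2.2],
    [0.1,0.15,3.4],
    [0.1,0.15,4.2],
    [0.1,0.15,4.6],
  ],
  angular=[
    [0,0,0],
    [0,0,0],
    [0,0,0],
    [0,0,0],
    [0,0,0],
  ],
  claw=[8,8,8,8,8],
)

```text
t: 18.7
eef_pos: [0.6643, -0.1715, 0.0207]
tool_rot: [-0.001, 0.671, 0.742, -0.001]
contact_force: [-0.7, 0.8, 0.3]
gripper_width: 0.25
```

Emit:
jog_arm(
  dp=[
    [0,0,0.3],
    [0,0,0.4],
    [0,0,0.5],
    [0,0,0.5],
    [0,0,0.5],
  ],
  angular=[
    [0,0,0],
    [0,0,0],
    [0,0,0],
    [0,0,0],
    [0,0,0],
  ],
  claw=[8,8,8,8,8],
)

```text
t: 19.2
eef_pos: [0.6658, -0.172, 0.0108]
tool_rot: [0.0, 0.671, 0.742, 0.0]
contact_force: [0.3, 0.1, -0.8]
gripper_width: 0.248
```

Run:
```python
from h import *
plan(.6655,-.172,.0075,5.4)
```

```text
t 19.2 pos [ 0.6658 -0.172   0.0108] yaw 5.7 F [ 0.3  0.1 -0.8] g 21.2
dp [ 0.   -0.01  0.13] ang [0.01 0.   0.07] q [-0.28  0.86  0.68  1.69 -0.7   0.84  0.81]
```

Emit:
jog_arm(
  dp=[
    [0,0,0.12],
    [0,0,0.12],
    [0,0,0.12],
    [0,0,0.12],
    [0,0,0.12],
  ],
  angular=[
    [0,0,0],
    [0,0,0],
    [0,0,0],
    [0,0,0],
    [0,0,0],
  ],
  claw=[8,8,24,32,40],
)

```text
t: 19.7
eef_pos: [0.6654, -0.1719, 0.0071]
tool_rot: [-0.0, 0.671, 0.742, 0.0]
contact_force: [0.9, -0.2, -0.7]
gripper_width: 0.471
```

Emit:
jog_arm(
  dp=[
    [0,0,0],
    [0,0,-0.6],
    [0,0,-2],
    [0,0,-4],
    [0,0,-6],
  ],
  angular=[
    [0,0,0],
    [0,0,0],
    [0,0,0],
    [0,0,0],
    [0,0,0],
  ],
  claw=[42,42,42,42,42],
)

```text
t: 20.2
eef_pos: [0.6648, -0.172, 0.1594]
tool_rot: [-0.0, 0.671, 0.741, -0.0]
contact_force: [1.6, 0.3, 0.0]
gripper_width: 0.487
```

```bash
python3 w.py w11
python3 - <<'E'
from h import *
plan(.469,.008,.22,90)
E
```

```text
t 20.25 pos [ 0.6691 -0.1746  0.1691] yaw 5.7 F [ 3.3 -2.1  5.5] g 41.9
dp [ 8.05 -7.22 -2.16] ang [  0.07   0.14 -16.87] q [-0.36  0.69  0.82  1.62 -0.56  1.07  0.72]
```

View pics/w11.png

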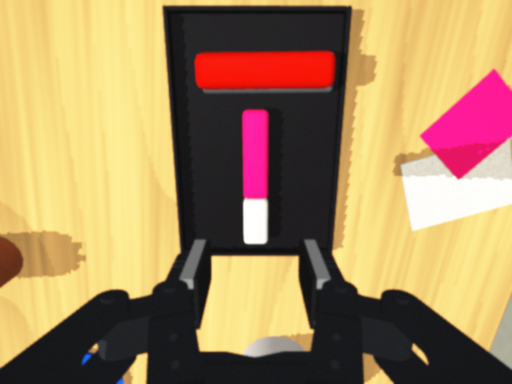

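Emit:
jog_arm(
  dp=[
    [1,-0.9,-0.6],
    [2.4,-2.2,-1.4],
    [3.8,-3.5,-2.1],
    [5.2,-4.8,-2.1],
    [6.5,-5.9,-2.1],
  ],
  angular=[
    [0,0,-1.6],
    [0,0,-3.2],
    [0,0,-4.8],
    [0,0,-6.4],
    [0,0,-8],
  ],
  claw=[60,70,80,80,80],
)

```text
t: 20.75
eef_pos: [0.5007, -0.024, 0.2105]
tool_rot: [0.0, 0.374, 0.927, 0.001]
contact_force: [0.9, 0.9, 1.2]
gripper_width: 0.936
```

Run:
```python
from h import *
plan(.467,.007,.22,50)
```

```text
t 20.75 pos [ 0.5007 -0.024   0.2105] yaw 46.0 F [0.9 0.9 1.2] g 79.9
dp [ 1.83 -0.04 -0.38] ang [ 0.02 -0.   -0.79] q [-0.74  0.26  0.79  2.03 -0.23  0.94  0.98]
```

Emit:
jog_arm(
  dp=[
    [0.8,0,-0.2],
    [1.5,0,-0.3],
    [1.8,0,-0.3],
    [1.8,0,-0.3],
    [1.8,0,-0.3],
  ],
  angular=[
    [0,0,-0.8],
    [0,0,-0.8],
    [0,0,-0.8],
    [0,0,-0.8],
    [0,0,-0.8],
  ],
  claw=[80,80,80,80,80],
)

```text
t: 21.25
eef_pos: [0.4707, 0.0059, 0.2173]
tool_rot: [0.0, 0.345, 0.939, 0.0]
contact_force: [0.1, 0.4, -0.1]
gripper_width: 0.935
```

```bash
python3 w.py w12
python3 - <<'E'
from h import *
plan(.469,.008,.22,50)
E
```

```text
t 21.3 pos [0.4708 0.0056 0.2172] yaw 49.7 F [ 1.1  1.  -0.8] g 80.0
dp [ 0.12  0.03 -0.11] ang [-0.    0.01 -0.07] q [-0.83  0.18  0.78  2.08 -0.16  0.94  0.9 ]
```

View pics/w12.png

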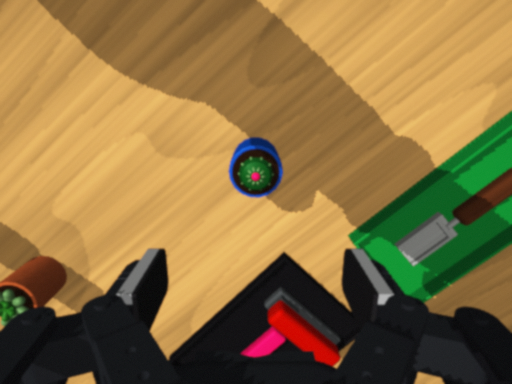

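Run:
```python
from h import *
c=dict(np.load('pics/w12.npz')); hsv=cv2.cvtColor(c['pixels'],cv2.COLOR_BGR2HSV); H,S,V=cv2.split(hsv)
m=((H>105)&(H<130)&(S>130)&(V>40)).astype(np.uint8); m[:,:200]=0;m[:,320:]=0
cn=max(cv2.findContours(m,0,2)[0],key=cv2.contourArea); print(cv2.boundingRect(cn)); x,y,w,h=cv2.boundingRect(cn)
p=ray(c,x+w/2,y+h-w/2,.06); print(p, ray(c,256,176,.08),ray(c,256,171,.07))
r=[ray(c,x,y+h-w/2,.06),ray(c,x+w,y+h-w/2,.06)]; print(np.linalg.norm(r[0]-r[1]))
plan(p[0],p[1],.02,50)
```

```text
(230, 138, 52, 59)
[0.46733313 0.00944567 0.06      ] [0.46719665 0.00947834 0.08      ] [0.46552905 0.01093125 0.07      ]
0.049245486576644106
t 21.3 pos [0.4708 0.0056 0.2172] yaw 49.7 F [ 1.1  1.  -0.8] g 80.0
dp [0.21 0.03 7.89] ang [-0.    0.01 -0.07] q [-0.83  0.18  0.78  2.08 -0.16  0.94  0.9 ]
```

Emit:
jog_arm(
  dp=[
    [0.2,0,1],
    [0.2,0,2.2],
    [0.2,0,3.4],
    [0.2,0,4.6],
    [0.2,0,5.6],
  ],
  angular=[
    [0,0,0],
    [0,0,0],
    [0,0,0],
    [0,0,0],
    [0,0,0],
  ],
  claw=[80,80,80,80,80],
)

```text
t: 21.8
eef_pos: [0.4665, 0.0085, 0.0752]
tool_rot: [-0.0, 0.345, 0.939, -0.001]
contact_force: [-0.2, 1.6, -0.3]
gripper_width: 0.939
```

Run:
```python
from h import *
plan(.4673,.0095,.02,50)
```

```text
t 21.8 pos [0.4665 0.0085 0.0752] yaw 49.6 F [-0.2  1.6 -0.3] g 80.2
dp [0.   0.05 2.21] ang [-0.02  0.   -0.07] q [-0.66  0.44  0.62  2.2  -0.43  0.62  1.14]
```

Emit:
jog_arm(
  dp=[
    [0,0,0.6],
    [0,0,1.2],
    [0,0,1.8],
    [0,0,2.1],
    [0,0,2.1],
  ],
  angular=[
    [0,0,0],
    [0,0,0],
    [0,0,0],
    [0,0,0],
    [0,0,0],
  ],
  claw=[80,80,80,80,78],
)

```text
t: 22.3
eef_pos: [0.4661, 0.0088, 0.0236]
tool_rot: [-0.001, 0.345, 0.939, -0.001]
contact_force: [-0.5, -0.3, -0.0]
gripper_width: 0.911
```

Run:
```python
from h import *
plan(.4673,.0095,.02,50)
```

```text
t 22.3 pos [0.4661 0.0088 0.0236] yaw 49.7 F [-0.5 -0.3 -0. ] g 77.8
dp [-0.02  0.05  0.14] ang [-0.02 -0.01 -0.07] q [-0.57  0.53  0.52  2.22 -0.53  0.51  1.23]
```

Emit:
jog_arm(
  dp=[
    [0,0,0.1],
    [0,0,0.1],
    [0,0,0.1],
    [0,0,0.1],
    [0,0,0.1],
  ],
  angular=[
    [0,0,0],
    [0,0,0],
    [0,0,0],
    [0,0,0],
    [0,0,0],
  ],
  claw=[72,65,60,55,50],
  grip_force=40,
)

```text
t: 22.8
eef_pos: [0.4666, 0.0099, 0.0226]
tool_rot: [0.0, 0.344, 0.939, 0.0]
contact_force: [-0.8, -0.2, 5.5]
gripper_width: 0.598
```

Emit:
jog_arm(
  dp=[
    [0,0,0],
    [0,0,0],
    [0,0,-0.3],
    [0,0,-1],
    [0,0,-2],
  ],
  angular=[
    [0,0,0],
    [0,0,0],
    [0,0,0],
    [0,0,0],
    [0,0,0],
  ],
  claw=[40,40,40,40,40],
)

```text
t: 23.3
eef_pos: [0.4651, 0.0095, 0.0722]
tool_rot: [-0.001, 0.344, 0.939, -0.001]
contact_force: [-0.1, -0.2, -2.8]
gripper_width: 0.601
```

```bash
python3 w.py w13
python3 - <<'E'
from h import *
plan(.495,-.44,.2,30)
E
```

```text
t 23.35 pos [0.4675 0.0094 0.0755] yaw 49.7 F [ 1.3 -0.6  0.2] g 51.2
dp [-12.48 -12.98  -4.99] ang [0.03 0.01 3.93] q [-0.66  0.44  0.62  2.2  -0.44  0.62  1.15]
```

View pics/w13.png

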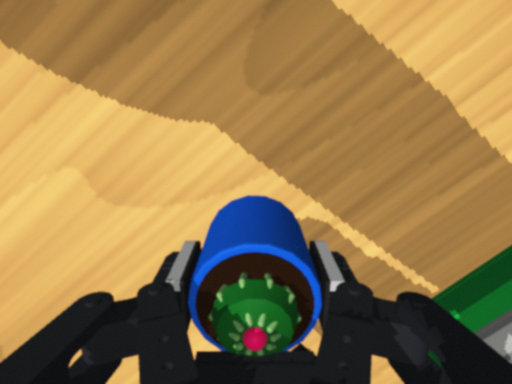

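Emit:
jog_arm(
  dp=[
    [-0.3,-0.3,-0.8],
    [-1,-1,-2],
    [-2,-2.1,-3.2],
    [-3.1,-3.2,-4],
    [-4.2,-4.3,-4.2],
  ],
  angular=[
    [0,0,0.3],
    [0,0,0.7],
    [0,0,1.1],
    [0,0,1.5],
    [0,0,1.9],
  ],
  claw=[40,40,40,40,40],
)

```text
t: 23.85
eef_pos: [0.4779, -0.1415, 0.1795]
tool_rot: [0.002, 0.421, 0.907, 0.001]
contact_force: [0.7, 0.4, -2.5]
gripper_width: 0.603
```

Run:
```python
from h import *
plan(.495,-.44,.18,30)
```

```text
t 23.85 pos [ 0.4779 -0.1415  0.1795] yaw 40.2 F [ 0.7  0.4 -2.5] g 51.5
dp [-9.56 -7.19 -0.03] ang [0.04 0.02 2.04] q [-0.51  0.32  0.82  2.07 -0.31  0.87  1.19]
```

Emit:
jog_arm(
  dp=[
    [-1.3,-1,0],
    [-2.7,-2,0],
    [-4.1,-3.1,0],
    [-5.5,-4.1,0],
    [-6.7,-5,0],
  ],
  angular=[
    [0,0,0.4],
    [0,0,0.8],
    [0,0,1.2],
    [0,0,1.6],
    [0,0,2.0],
  ],
  claw=[40,40,40,40,40],
)

```text
t: 24.35
eef_pos: [0.4892, -0.3507, 0.177]
tool_rot: [-0.0, 0.499, 0.867, -0.0]
contact_force: [0.2, 0.3, -2.9]
gripper_width: 0.6
```

Run:
```python
from h import *
plan(.495,-.44,.18,30)
```

```text
t 24.35 pos [ 0.4892 -0.3507  0.177 ] yaw 30.1 F [ 0.2  0.3 -2.9] g 51.2
dp [-3.21 -1.59 -0.12] ang [-0.   -0.    0.02] q [-0.07  0.53  0.81  1.83 -0.45  0.98  1.46]
```

Emit:
jog_arm(
  dp=[
    [-1,-0.5,0],
    [-2,-1,0],
    [-2.8,-1.4,0],
    [-3.2,-1.6,0],
    [-3.2,-1.6,0],
  ],
  angular=[
    [0,0,0],
    [0,0,0],
    [0,0,0],
    [0,0,0],
    [0,0,0],
  ],
  claw=[40,40,40,40,40],
)

```text
t: 24.85
eef_pos: [0.4946, -0.4392, 0.1769]
tool_rot: [-0.0, 0.499, 0.867, -0.0]
contact_force: [-0.1, 0.3, -3.1]
gripper_width: 0.602
```

```bash
python3 w.py w14
python3 - <<'E'
from h import *
plan(.495,-.44,.18,30)
E
```

```text
t 24.9 pos [ 0.4951 -0.4377  0.1767] yaw 30.2 F [-0.1 -0.  -2.8] g 51.2
dp [-0.08 -0.05 -0.13] ang [-0.   -0.01  0.04] q [ 0.11  0.62  0.78  1.68 -0.49  1.05  1.57]
```

View pics/w14.png

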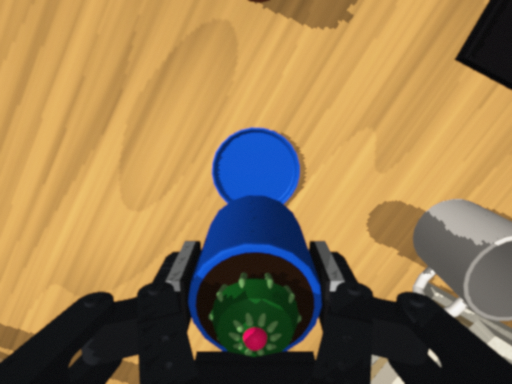

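The blue saucer's rim spans x 212–300 with its top at row 127, so it is centred near (256,170). The blue pot hangs upright in the jaws and the mug is clear on the right.

Run:
```python
from h import *
c=dict(np.load('pics/w14.npz')); hsv=cv2.cvtColor(c['pixels'],cv2.COLOR_BGR2HSV); H,S,V=cv2.split(hsv)
m=((H>100)&(H<130)&(S>150)&(V>60)).astype(np.uint8)
cn=max(cv2.findContours(m,0,1)[0],key=cv2.contourArea)[:,0]
pts=np.array([p for p in cn if p[1]<188 and p[1]>100]); 
W=np.array([ray(c,*p,.008)[:2] for p in pts])
A=np.c_[2*W,np.ones(len(W))]; s=np.linalg.lstsq(A,(W**2).sum(1),rcond=None)[0]; print('c',s[:2],'r',np.sqrt(s[2]+s[:2]@s[:2]),len(W))
plan(s[0],s[1],.06,30)
```

```text
c [ 0.49398927 -0.4380204 ] r 0.04202653058141139 155
t 24.9 pos [ 0.4951 -0.4377  0.1767] yaw 30.2 F [-0.1 -0.  -2.8] g 51.2
dp [ 0.01 -0.04  4.67] ang [-0.   -0.01  0.04] q [ 0.11  0.62  0.78  1.68 -0.49  1.05  1.57]
```

Emit:
jog_arm(
  dp=[
    [0,0,0.8],
    [0,0,2],
    [0,0,3.2],
    [0,0,4.2],
    [0,0,4.8],
  ],
  angular=[
    [0,0,0],
    [0,0,0],
    [0,0,0],
    [0,0,0],
    [0,0,0],
  ],
  claw=[40,40,40,40,40],
)

```text
t: 25.4
eef_pos: [0.4954, -0.4349, 0.0549]
tool_rot: [-0.002, 0.497, 0.868, 0.001]
contact_force: [-0.5, 0.9, -2.4]
gripper_width: 0.598
```

Emit:
jog_arm(
  dp=[
    [0,0,0.4],
    [0,0,0.8],
    [0,0,1],
    [0,0,1.1],
    [0,0,1.1],
  ],
  angular=[
    [0,0,0],
    [0,0,0],
    [0,0,0],
    [0,0,0],
    [0,0,0],
  ],
  claw=[40,40,40,40,40],
)

```text
t: 25.9
eef_pos: [0.4956, -0.4382, 0.0298]
tool_rot: [0.0, 0.498, 0.867, 0.0]
contact_force: [-0.5, 0.8, -2.7]
gripper_width: 0.6
```

Run:
```python
from h import *
plan(.494,-.438,.0255,30)
```

```text
t 25.9 pos [ 0.4956 -0.4382  0.0298] yaw 30.2 F [-0.5  0.8 -2.7] g 51.2
dp [ 0.04 -0.05  0.17] ang [0.   0.   0.05] q [ 0.19  0.79  0.64  1.76 -0.63  0.81  1.67]
```

Emit:
jog_arm(
  dp=[
    [0,0,0.1],
    [0,0,0.15],
    [0,0,0.15],
    [0,0,0.15],
    [0,0,0.15],
  ],
  angular=[
    [0,0,0],
    [0,0,0],
    [0,0,0],
    [0,0,0],
    [0,0,0],
  ],
  claw=[40,40,40,40,40],
)

```text
t: 26.4
eef_pos: [0.4955, -0.4381, 0.0259]
tool_rot: [0.0, 0.498, 0.867, 0.0]
contact_force: [-1.0, -0.5, -2.8]
gripper_width: 0.601
```

Emit:
jog_arm(
  dp=[
    [0,0,0.05],
    [0,0,0.05],
    [0,0,0.05],
    [0,0,0.05],
    [0,0,0.05],
  ],
  angular=[
    [0,0,0],
    [0,0,0],
    [0,0,0],
    [0,0,0],
    [0,0,0],
  ],
  claw=[40,53,58,66,76],
)

```text
t: 26.9
eef_pos: [0.4955, -0.4381, 0.0245]
tool_rot: [0.0, 0.498, 0.867, -0.0]
contact_force: [0.3, -0.1, -0.5]
gripper_width: 0.885
```

Emit:
jog_arm(
  dp=[
    [0,0,0],
    [0,0,-0.4],
    [0,0,-1.4],
    [0,0,-3],
    [0,0,-4.8],
  ],
  angular=[
    [0,0,0],
    [0,0,0],
    [0,0,0],
    [0,0,0],
    [0,0,0],
  ],
  claw=[80,80,80,80,80],
)

```text
t: 27.4
eef_pos: [0.4948, -0.4375, 0.1455]
tool_rot: [-0.001, 0.498, 0.867, -0.0]
contact_force: [0.7, -0.8, 0.8]
gripper_width: 0.94
```

Emit:
jog_arm(
  dp=[
    [0,0,-1],
    [0,0,-2],
    [0,0,-2],
    [0,0,-2],
    [0,0,-2],
  ],
  angular=[
    [0,0,0],
    [0,0,0],
    [0,0,0],
    [0,0,0],
    [0,0,0],
  ],
  claw=[80,80,80,80,80],
)

```text
t: 27.9
eef_pos: [0.495, -0.4374, 0.1936]
tool_rot: [-0.001, 0.498, 0.867, 0.0]
contact_force: [-0.5, 0.8, -0.1]
gripper_width: 0.938
```

```bash
python3 w.py w15
python3 - <<'E'
from h import *
plan(.405,-.283,.22,75)
E
```

```text
t 27.95 pos [ 0.4949 -0.4374  0.1934] yaw 30.2 F [-0.9 -0.  -0.4] g 80.1
dp [ 7.15  0.   -1.05] ang [ 0.   -0.02 -8.95] q [ 0.1   0.6   0.79  1.67 -0.48  1.08  1.56]
```

View pics/w15.png

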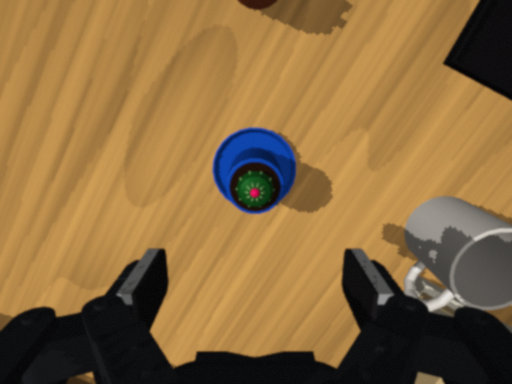

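Emit:
jog_arm(
  dp=[
    [1,0,-0.4],
    [2.6,0,-0.9],
    [4.2,0,-1],
    [5.8,0,-1],
    [6.8,0,-1],
  ],
  angular=[
    [0,0,-1.5],
    [0,0,-3],
    [0,0,-4.5],
    [0,0,-6],
    [0,0,-7],
  ],
  claw=[80,80,80,80,80],
)

```text
t: 28.45
eef_pos: [0.4078, -0.2885, 0.2184]
tool_rot: [-0.001, 0.212, 0.977, 0.001]
contact_force: [-0.8, 0.8, -0.0]
gripper_width: 0.939
```

Emit:
jog_arm(
  dp=[
    [0.2,-0.1,0],
    [0.2,-0.1,0],
    [0.2,-0.1,0],
    [0.2,-0.1,0],
    [0.2,-0.1,0],
  ],
  angular=[
    [0,0,0],
    [0,0,0],
    [0,0,0],
    [0,0,0],
    [0,0,0],
  ],
  claw=[80,80,80,80,80],
)

```text
t: 28.95
eef_pos: [0.4045, -0.2922, 0.2194]
tool_rot: [-0.0, 0.215, 0.977, -0.0]
contact_force: [-0.2, 0.1, -0.3]
gripper_width: 0.942
```

```bash
python3 w.py w16
python3 - <<'E'
from h import *
plan(.405,-.283,.22,65)
E
```

```text
t 29.0 pos [ 0.4044 -0.292   0.2194] yaw 65.2 F [ 0.1  0.1 -0.4] g 79.9
dp [ 0.13  0.34 -0.03] ang [-0.01 -0.    0.04] q [-0.13  0.24  0.75  2.02 -0.2   0.96  1.85]
```

View pics/w16.png

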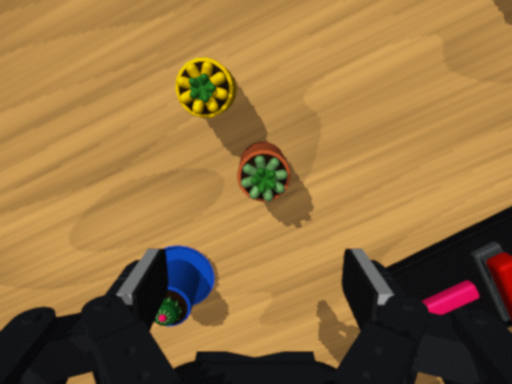

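Two pots fit the shape: the yellow one at (205,88), which the task excludes, and the terracotta one at (264,173) with the pale green rosette, which is the one meant. I'll confirm with a crop.

Run:
```python
from h import *
c=dict(np.load('pics/w16.npz')); hsv=cv2.cvtColor(c['pixels'],cv2.COLOR_BGR2HSV); H,S,V=cv2.split(hsv)
cv2.imwrite('pics/w16c.png',cv2.resize(c['pixels'][50:220,160:330],None,fx=3,fy=3))
m=((H>=2)&(H<=11)&(S>130)&(V>50)).astype(np.uint8); m[:,:225]=0;m[:,305:]=0;m[:130]=0;m[215:]=0
g=((H>50)&(H<90)&(S>60)).astype(np.uint8); g[:,:225]=0;g[:,305:]=0;g[:130]=0;g[215:]=0
x,y,w,h=cv2.boundingRect(np.argwhere(m)[:,::-1].astype(np.int32)); print(x,y,w,h)
p=ray(c,x+w/2,y+h-w/2,.06); ys,xs=np.nonzero(g); print(p,'rosette',ray(c,xs.mean(),ys.mean(),.073),xs.mean(),ys.mean())
r=[ray(c,x,y+h-w/2,.06),ray(c,x+w,y+h-w/2,.06)]; print(np.linalg.norm(r[0]-r[1]))
print('yellow',ray(c,206,90,.06))
plan(p[0],p[1],.022,65)
```

```text
238 142 52 59
[ 0.40707402 -0.2845736   0.06      ] rosette [ 0.40628439 -0.28485493  0.073     ] 263.7275132275132 177.74514991181658
0.049760512241342536
yellow [ 0.31485971 -0.29931045  0.06      ]
t 29.0 pos [ 0.4044 -0.292   0.2194] yaw 65.2 F [ 0.1  0.1 -0.4] g 79.9
dp [0.03 0.32 7.89] ang [-0.01 -0.    0.04] q [-0.13  0.24  0.75  2.02 -0.2   0.96  1.85]
```

View pics/w16c.png

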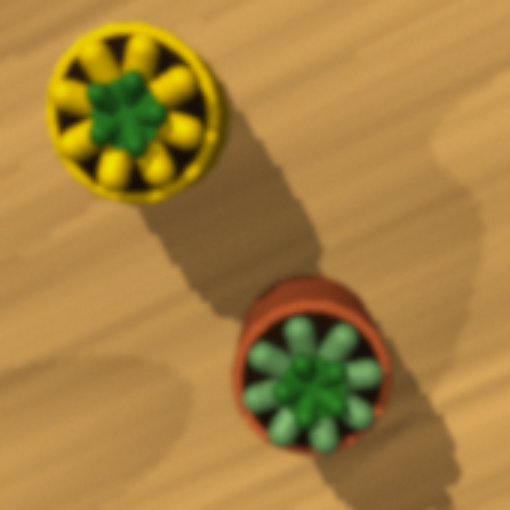

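The crop confirms it: the plain terracotta pot with the pale green rosette, lower right. Grasping that one.

Emit:
jog_arm(
  dp=[
    [0,0.3,0.8],
    [0,0.3,2],
    [0,0.3,3.2],
    [0,0.3,4.4],
    [0,0.3,5.4],
  ],
  angular=[
    [0,0,0],
    [0,0,0],
    [0,0,0],
    [0,0,0],
    [0,0,0],
  ],
  claw=[80,80,80,80,80],
)

```text
t: 29.5
eef_pos: [0.4072, -0.2846, 0.0828]
tool_rot: [-0.001, 0.215, 0.977, -0.0]
contact_force: [0.9, -0.3, 0.5]
gripper_width: 0.937
```

Run:
```python
from h import *
plan(.407,-.2847,.022,65)
```

```text
t 29.5 pos [ 0.4072 -0.2846  0.0828] yaw 65.2 F [ 0.9 -0.3  0.5] g 80.0
dp [ 0.   -0.01  2.43] ang [-0.01 -0.01  0.04] q [-0.    0.46  0.61  2.13 -0.42  0.67  2.03]
```

Emit:
jog_arm(
  dp=[
    [0,0,0.6],
    [0,0,1.3],
    [0,0,1.9],
    [0,0,2.3],
    [0,0,2.3],
  ],
  angular=[
    [0,0,0],
    [0,0,0],
    [0,0,0],
    [0,0,0],
    [0,0,0],
  ],
  claw=[80,80,80,80,78],
)

```text
t: 30.0
eef_pos: [0.4068, -0.2844, 0.0259]
tool_rot: [-0.001, 0.215, 0.977, 0.0]
contact_force: [0.5, -0.1, -0.5]
gripper_width: 0.911
```

Emit:
jog_arm(
  dp=[
    [0,0,0.05],
    [0,0,0.05],
    [0,0,0.05],
    [0,0,0.05],
    [0,0,0.05],
  ],
  angular=[
    [0,0,0],
    [0,0,0],
    [0,0,0],
    [0,0,0],
    [0,0,0],
  ],
  claw=[72,65,60,55,50],
  grip_force=40,
)

```text
t: 30.5
eef_pos: [0.4077, -0.2846, 0.0264]
tool_rot: [0.0, 0.214, 0.977, 0.0]
contact_force: [-0.1, 1.7, 5.9]
gripper_width: 0.6
```

Emit:
jog_arm(
  dp=[
    [0,0,0],
    [0,0,0],
    [0,0,-0.3],
    [0,0,-1],
    [0,0,-2],
  ],
  angular=[
    [0,0,0],
    [0,0,0],
    [0,0,0],
    [0,0,0],
    [0,0,0],
  ],
  claw=[40,40,40,40,40],
)

```text
t: 31.0
eef_pos: [0.4063, -0.2839, 0.0758]
tool_rot: [-0.001, 0.215, 0.977, 0.0]
contact_force: [0.1, 0.1, -2.0]
gripper_width: 0.601
```

```bash
python3 w.py w17
python3 - <<'E'
from h import *
plan(.495,.417,.18,90)
E
```

```text
t 31.05 pos [ 0.4083 -0.2855  0.0794] yaw 65.2 F [-0.  -1.3  0.2] g 51.1
dp [ 8.64 26.96 -4.04] ang [-0.01  0.03 -4.96] q [ 0.    0.47  0.6   2.13 -0.43  0.66  2.04]
```

View pics/w17.png

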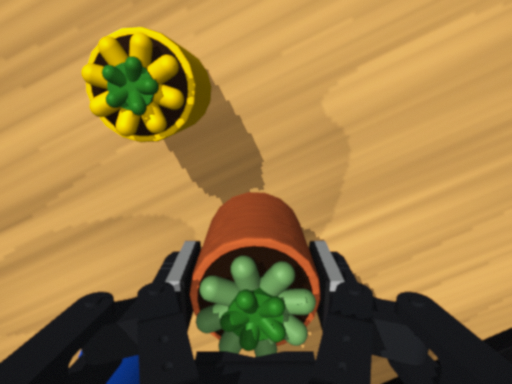

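Run:
```python
from h import *
plan(.51,-.08,.19,65); plan(.53,.15,.19,70)
```

```text
t 31.05 pos [ 0.4083 -0.2855  0.0794] yaw 65.2 F [-0.  -1.3  0.2] g 51.1
dp [-0.25  9.17 -4.42] ang [0.   0.03 0.04] q [ 0.    0.47  0.6   2.13 -0.43  0.66  2.04]
t 31.05 pos [ 0.4083 -0.2855  0.0794] yaw 65.2 F [-0.  -1.3  0.2] g 51.1
dp [ 2.88 17.86 -4.43] ang [ 0.    0.03 -0.96] q [ 0.    0.47  0.6   2.13 -0.43  0.66  2.04]
```

Emit:
jog_arm(
  dp=[
    [0,0.5,-1],
    [0,1.6,-2.2],
    [0,2.9,-3.4],
    [0,4.3,-4.2],
    [0,5.8,-4.4],
  ],
  angular=[
    [0,0,0],
    [0,0,0],
    [0,0,0],
    [0,0,0],
    [0,0,0],
  ],
  claw=[40,40,40,40,40],
)

```text
t: 31.55
eef_pos: [0.4694, -0.1523, 0.1882]
tool_rot: [0.002, 0.215, 0.977, 0.0]
contact_force: [0.4, -0.1, -1.2]
gripper_width: 0.595
```

Emit:
jog_arm(
  dp=[
    [0,1.6,0],
    [0,3.2,0],
    [0.3,4.8,0],
    [0.7,6.4,0],
    [1.2,8,0],
  ],
  angular=[
    [0,0,0],
    [0,0,0],
    [0,0,0],
    [0,0,0],
    [0,0,0],
  ],
  claw=[40,40,40,40,40],
)

```text
t: 32.05
eef_pos: [0.5246, 0.0428, 0.1859]
tool_rot: [0.0, 0.215, 0.977, -0.0]
contact_force: [-0.4, -0.0, -1.5]
gripper_width: 0.597
```

Run:
```python
from h import *
plan(.495,.417,.19,65)
```

```text
t 32.05 pos [0.5246 0.0428 0.1859] yaw 65.2 F [-0.4 -0.  -1.5] g 51.0
dp [ 7.35 13.09 -0.17] ang [-0.    0.    0.04] q [-0.73  0.33  0.65  1.99 -0.25  0.9   1.19]
```

Emit:
jog_arm(
  dp=[
    [0.7,1.4,0],
    [1.5,2.8,0],
    [2.3,4.2,0],
    [3.2,5.6,0],
    [4,7.0,0],
  ],
  angular=[
    [0,0,0],
    [0,0,0],
    [0,0,0],
    [0,0,0],
    [0,0,0],
  ],
  claw=[40,40,40,40,40],
)

```text
t: 32.55
eef_pos: [0.5061, 0.2436, 0.1857]
tool_rot: [-0.0, 0.214, 0.977, -0.0]
contact_force: [0.7, -0.2, -3.2]
gripper_width: 0.595
```

Run:
```python
from h import *
plan(.495,.417,.18,65)
```

```text
t 32.55 pos [0.5061 0.2436 0.1857] yaw 65.2 F [ 0.7 -0.2 -3.2] g 50.8
dp [3.31 6.11 0.23] ang [-0.   -0.01  0.05] q [-1.02  0.38  0.59  1.91 -0.26  0.93  0.83]
```

Emit:
jog_arm(
  dp=[
    [0.8,1.4,0],
    [1.6,2.9,0.1],
    [2.4,4.4,0.2],
    [3,5.6,0.2],
    [3.3,6.1,0.2],
  ],
  angular=[
    [0,0,0],
    [0,0,0],
    [0,0,0],
    [0,0,0],
    [0,0,0],
  ],
  claw=[40,40,40,40,40],
)

```text
t: 33.05
eef_pos: [0.4942, 0.4195, 0.1801]
tool_rot: [-0.001, 0.212, 0.977, 0.0]
contact_force: [-0.8, 1.1, -2.8]
gripper_width: 0.596
```

Emit:
jog_arm(
  dp=[
    [0,0,0],
    [0,0,0],
    [0,0,0],
    [0,0,0],
    [0,0,0],
  ],
  angular=[
    [0,0,0],
    [0,0,0],
    [0,0,0],
    [0,0,0],
    [0,0,0],
  ],
  claw=[40,40,40,40,40],
)

```text
t: 33.55
eef_pos: [0.4966, 0.414, 0.1811]
tool_rot: [0.0, 0.215, 0.977, 0.0]
contact_force: [-0.1, -0.5, -2.6]
gripper_width: 0.597
```

```bash
python3 w.py w18
python3 - <<'E'
from h import *
c=dict(np.load('pics/w18.npz')); hsv=cv2.cvtColor(c['pixels'],cv2.COLOR_BGR2HSV); H,S,V=cv2.split(hsv)
m=((H>=2)&(H<=12)&(S>145)&(V>80)).astype(np.uint8); m[:,:170]=0; m[:,350:]=0
cv2.imwrite('pics/w18m.png',m*255)
cn=max(cv2.findContours(m,0,1)[0],key=cv2.contourArea)[:,0]
print(cv2.boundingRect(cn)); 
pts=np.array([p for p in cn if p[1]<185 and p[1]>100]); 
W=np.array([ray(c,*p,.008)[:2] for p in pts])
A=np.c_[2*W,np.ones(len(W))]; s=np.linalg.lstsq(A,(W**2).sum(1),rcond=None)[0]; print('c',s[:2],'r',np.sqrt(s[2]+s[:2]@s[:2]),len(W))
plan(s[0],s[1],.029,65)
E
```

```text
(190, 126, 130, 200)
c [0.4958395  0.42046168] r 0.0426388702351986 155
t 33.6 pos [0.4965 0.4143 0.181 ] yaw 65.2 F [-0.2  0.3 -1.5] g 51.0
dp [0.13 0.21 6.08] ang [ 0.   -0.    0.03] q [-1.17  0.52  0.54  1.7  -0.31  1.    0.61]
```

View pics/w18.png

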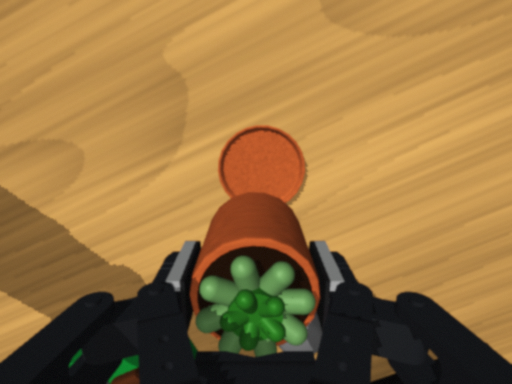

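The saucer's rim spans x 219–305 with its top at row 126, so it is centred at (262,168). That needs a shift of about 6 mm.

Emit:
jog_arm(
  dp=[
    [0.1,0.2,0.6],
    [0.1,0.2,1.8],
    [0.1,0.2,3.0],
    [0.1,0.2,4.2],
    [0.1,0.2,4.8],
  ],
  angular=[
    [0,0,0],
    [0,0,0],
    [0,0,0],
    [0,0,0],
    [0,0,0],
  ],
  claw=[40,40,40,40,40],
)

```text
t: 34.1
eef_pos: [0.494, 0.4199, 0.057]
tool_rot: [-0.001, 0.214, 0.977, -0.002]
contact_force: [-0.2, -0.0, -1.4]
gripper_width: 0.597
```

Emit:
jog_arm(
  dp=[
    [0,0,0.3],
    [0,0,0.7],
    [0,0,1],
    [0,0,1.1],
    [0,0,1.1],
  ],
  angular=[
    [0,0,0],
    [0,0,0],
    [0,0,0],
    [0,0,0],
    [0,0,0],
  ],
  claw=[40,40,40,40,40],
)

```text
t: 34.6
eef_pos: [0.4961, 0.4209, 0.0335]
tool_rot: [0.0, 0.214, 0.977, 0.0]
contact_force: [0.4, 0.4, -2.3]
gripper_width: 0.596
```

Run:
```python
from h import *
plan(.4958,.4200,.029,65)
```

```text
t 34.6 pos [0.4961 0.4209 0.0335] yaw 65.2 F [ 0.4  0.4 -2.3] g 50.9
dp [-0.   -0.04  0.18] ang [0.   0.   0.05] q [-1.11  0.71  0.44  1.78 -0.42  0.75  0.69]
```

Emit:
jog_arm(
  dp=[
    [0,0,0.1],
    [0,0,0.18],
    [0,0,0.18],
    [0,0,0.18],
    [0,0,0.18],
  ],
  angular=[
    [0,0,0],
    [0,0,0],
    [0,0,0],
    [0,0,0],
    [0,0,0],
  ],
  claw=[40,40,40,40,40],
)

```text
t: 35.1
eef_pos: [0.4963, 0.4211, 0.0295]
tool_rot: [0.0, 0.214, 0.977, 0.001]
contact_force: [-0.6, -1.1, 6.2]
gripper_width: 0.598
```

Emit:
jog_arm(
  dp=[
    [0,0,0.03],
    [0,0,0.03],
    [0,0,0.03],
    [0,0,0.03],
    [0,0,0.03],
  ],
  angular=[
    [0,0,0],
    [0,0,0],
    [0,0,0],
    [0,0,0],
    [0,0,0],
  ],
  claw=[40,53,58,66,76],
)

```text
t: 35.6
eef_pos: [0.4959, 0.4206, 0.0278]
tool_rot: [-0.0, 0.214, 0.977, -0.0]
contact_force: [-0.0, -0.2, -0.3]
gripper_width: 0.888
```

Emit:
jog_arm(
  dp=[
    [0,0,0],
    [0,0,-0.4],
    [0,0,-1.4],
    [0,0,-3],
    [0,0,-4.8],
  ],
  angular=[
    [0,0,0],
    [0,0,0],
    [0,0,0],
    [0,0,0],
    [0,0,0],
  ],
  claw=[80,80,80,80,80],
)

```text
t: 36.1
eef_pos: [0.4954, 0.4201, 0.149]
tool_rot: [-0.0, 0.215, 0.977, -0.001]
contact_force: [0.8, -0.1, 0.5]
gripper_width: 0.935
```

Emit:
jog_arm(
  dp=[
    [0,0,-1],
    [0,0,-2],
    [0,0,-2],
    [0,0,-2],
    [0,0,-2],
  ],
  angular=[
    [0,0,0],
    [0,0,0],
    [0,0,0],
    [0,0,0],
    [0,0,0],
  ],
  claw=[80,80,80,80,80],
)

```text
t: 36.6
eef_pos: [0.4953, 0.4203, 0.1972]
tool_rot: [-0.001, 0.214, 0.977, -0.001]
contact_force: [-0.2, -0.7, -0.0]
gripper_width: 0.937
```

```bash
python3 w.py w19;python3 w.py t19 top;python3 w.py s19 scene
python3 - <<'E'
from h import *
plan(.3,.5,.25,65)
for n in 'ts':
    c=cv2.imread(f'pics/{n}19.png'); a=c[120:275,100:400] if n=='t' else c[130:350,100:390]
    cv2.imwrite(f'pics/{n}19c.png',cv2.resize(a,None,fx=2.6,fy=2.6))
E
```

```text
t 36.75 pos [0.4955 0.4203 0.1969] yaw 65.2 F [ 0.7  0.1 -0.3] g 79.9
dp [ 8.44 -0.38 -2.12] ang [-0.02 -0.01  0.05] q [-1.19  0.52  0.55  1.68 -0.3   1.03  0.6 ]
```

View pics/w19.png

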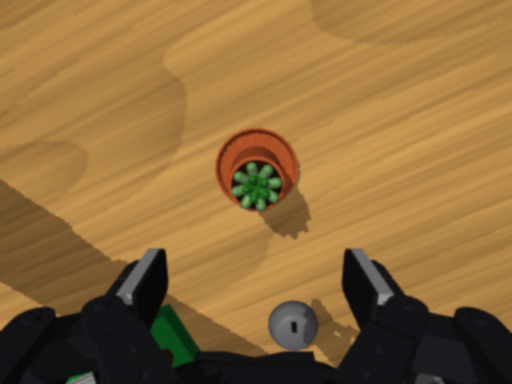

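View pics/s19c.png

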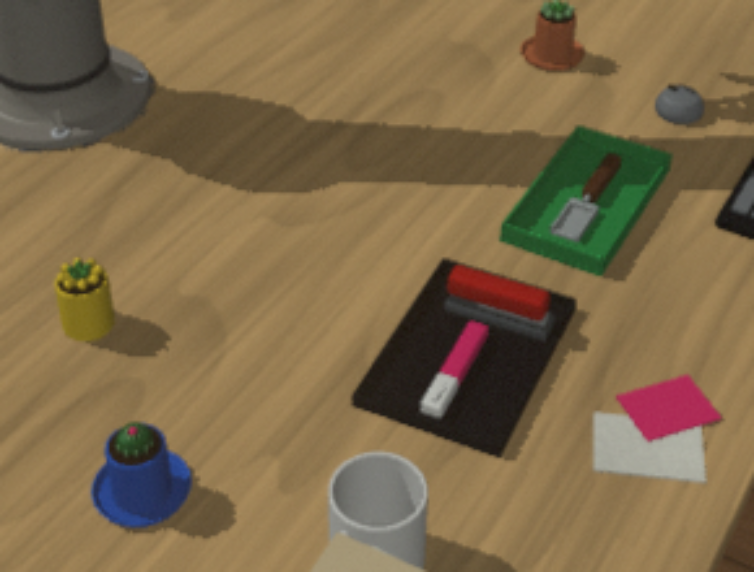

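View pics/t19c.png

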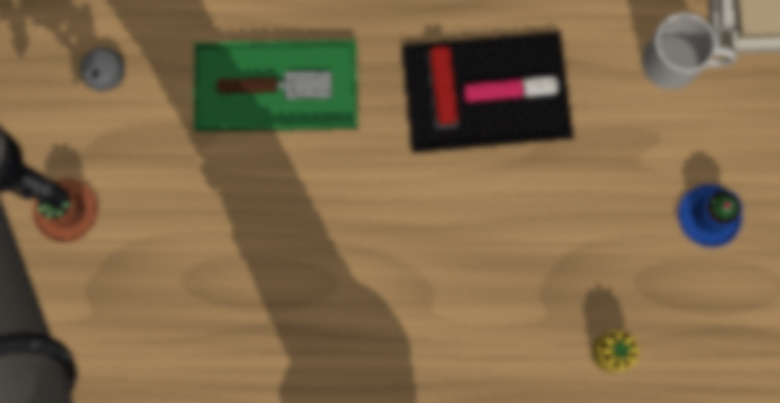

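Run:
```python
from h import *
def circ(c,pts,z):
    W=np.array([ray(c,*p,z)[:2] for p in pts]); A=np.c_[2*W,np.ones(len(W))]; s=np.linalg.lstsq(A,(W**2).sum(1),rcond=None)[0]; return s[:2],np.sqrt(s[2]+s[:2]@s[:2])
for n,lo,hi,cut in (('w15',100,130,172),('w19',2,12,168)):
    c=dict(np.load(f'pics/{n}.npz')); hsv=cv2.cvtColor(c['pixels'],cv2.COLOR_BGR2HSV); H,S,V=cv2.split(hsv)
    m=((H>=lo)&(H<=hi)&(S>145)&(V>40)).astype(np.uint8); m[:,:200]=0;m[:,315:]=0;m[:110]=0;m[230:]=0
    cn=max(cv2.findContours(m,0,1)[0],key=cv2.contourArea)[:,0]; print(n,cv2.boundingRect(cn))
    print(' saucer',circ(c,[p for p in cn if p[1]<cut],.008))
    g=(((H>45)&(H<95)&(S>60))).astype(np.uint8); g[:,:200]=0;g[:,315:]=0;g[:110]=0;g[230:]=0
    ys,xs=np.nonzero(g); print(' plant',(xs.min()+xs.max())/2,(ys.min()+ys.max())/2,ray(c,(xs.min()+xs.max())/2,(ys.min()+ys.max())/2,.072))
t=dict(np.load('pics/t19.npz')); print('blue flower top',ray(t,379.2,199.6,.083))
for k in (15,19): 
    a=cv2.imread(f'pics/w{k}.png')[110:230,195:315]; cv2.imwrite(f'pics/w{k}c.png',cv2.resize(a,None,fx=4,fy=4,interpolation=cv2.INTER_CUBIC))
b=np.hstack([cv2.imread('pics/w15c.png'),cv2.imread('pics/w19c.png')]); cv2.imwrite('pics/pots.png',cv2.resize(b,(800,400)))
```

```text
w15 (213, 128, 82, 85)
 saucer (array([ 0.49377986, -0.4378212 ]), np.float64(0.04180726681208716))
 plant 254.5 188.5 [ 0.49532796 -0.43950576  0.072     ]
w19 (215, 128, 83, 77)
 saucer (array([0.48207742, 0.42669168]), np.float64(0.030951883504100556))
 plant 256.0 186.0 [0.49569042 0.42033631 0.072     ]
blue flower top [ 0.49206764 -0.43865716  0.083     ]
```

View pics/pots.png

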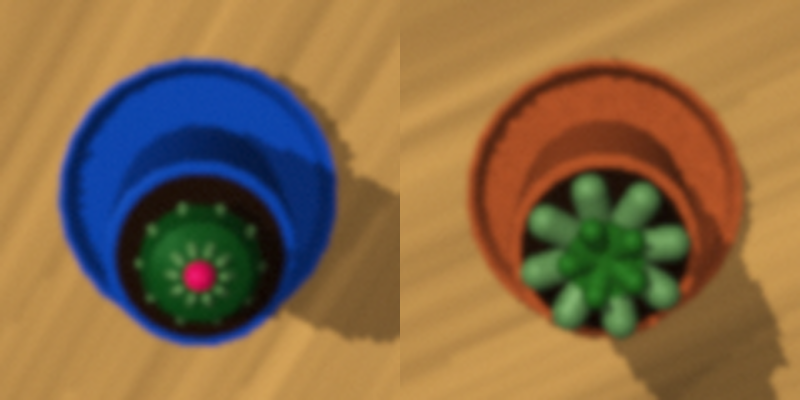

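Run:
```python
from h import *
print(hand_in()); print(get_obs()['t'])
```

```text
the job is handed in; nothing more can be done
None
the job is handed in; nothing more can be done
```

I put all five things in their places and handed the job in at about 37 s of the 115 s. `hand_in()` gives no verdict, so I don't know how it was scored.

**Last checks, from the camera pictures:**
- **Blue pot:** upright in the blue saucer, about 2 mm from its centre.
- **Terracotta pot:** upright in the terracotta saucer, within about 1 mm of the centre I measured just before lowering it. The yellow look-alike was not touched.
- **Stapler:** standing on its foot in the black tray, at about (3, 60) mm from the tray's centre.
- **Highlighter:** flat in the black tray. I released it at about (0, -32) mm from the tray's centre and checked it only by eye in the pictures.
- **Trowel:** flat in the green tray, released with its handle point about 14 mm from the tray's centre and confirmed by eye.
- **Mug and mouse:** unmoved in the scene view, compared by eye.
- **Gripper:** open and clear above the terracotta pot when I handed in.

**Checks that disagreed:**
- The first positions from the scene and top cameras differed by 1–2 cm, so I re-measured from the wrist camera before each grasp and placing.
- The final circle fit for the terracotta saucer failed: it gave a 31 mm radius, probably because shadow cut the colour mask. I used the fit from before the pot was lowered instead (42.6 mm radius).

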